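# Sort the bench after a service visit

## Robot

A 7-joint arm with a two-finger parallel gripper is mounted at the origin on a cart in front of the work surface, level with it; the furniture and walls round the work are solid. World frame = base frame: x ahead of the robot, y to its left, z up, the work surface at z = 0. Lengths are in m, angles in rad, forces in N, time in s.
With the tool pointing down it reaches from about 0.4 to 0.85 m from the base axis. Payload 10.4 kg.
Tool frame: the origin (TCP) lies between the finger pads; the fingertips stand 8 mm ahead of it and the grasp point (between the pads) lies 11 mm behind it (manip.tips_ahead is the distance from the TCP to the fingertips, in m); z points along the fingers, y is the line along which they close (so a half turn about z gives the same grasp; the last joint's range is limited). The gripper opens to 85 mm and grips with 20 to 120 N. Pads are 22 mm wide; open, the fingers measure 114 mm over their backs; the gripper's body (76 mm by 85 mm) begins 54 mm behind the grasp point. The pads swing forward as they close: fully open they stand 13 mm farther back than shut.
Start: joints at [1.137, 0.332, -0.065, 1.46, 0.022, 1.35, -0.088], TCP at [0.25, -0.573, 0.239] pointing down, gripper open.
Joint ranges: [-2.6, 2.6], [-0.5, 2.12], [-1.47, 1.34], [0.16, 2.42], [-1.27, 4.41], [0.06, 2.06], [-2.6, 2.6]. Speed limits (rad/s): [2.22, 2.22, 2.79, 2.79, 3.14, 3.14, 3.14].

## Interface

Orientations are given as a unit quaternion [x, y, z, w].
In Python, from workcell import manip, viewer, finder gives the robot as it stands.
- The arm moves only by the tool arm_command, never from a script. Its argument "plan" is a list of rows, each an object with "dp": the shift along the tool's x, y, z in mm, a list of three; "spin": the turn about the tool's z in rad. A call has 1 to 5 rows; each row shifts and turns the commanded pose from where the row before left it, along the tool's axes as they then stand; what a row does not reach is not made up. A row lasts 1/10 s, in which the tool goes at most 50 mm and 8.59 degrees, less where a joint would pass 70% of its speed; a pose out of reach is approached as far as the arm can. A call is refused whole if a number of a shift passes 50 or a number of a turn 0.15, either way. A call with a gripper value outside its range is refused whole. "grip" is the closure, from -1 (fully open) to 1 (shut), set as the call begins (left out, the last holds). The fingers move at their own pace and stop on an object; "newtons" is the grip in N (left out, the last holds). Time passes only in rows, so rows that do not move let the fingers close. It gives the time, the measured TCP pose, the force, the opening and the grip force at its end, in the units of the state.
- manip.get_obs(): the state, without advancing time (a new reading comes with each control period).
- viewer.camera(name): name is "scene" or "top" or "wrist"; returns the picture (420x560x3 uint8, blue, green, red); there is no depth.
- viewer.camera_params(name): a dict with "vertical_fov" (degrees; the focal length in pixels is half the picture's height over the tangent of half this angle, whatever the lens; pixels are square), "cx", "cy" (the principal point, pixels), "R" (3x3) and "t" (3): a world point X has camera coordinates R X + t; the wrist camera has in their place "T_tool_cam" (4x4, takes a point from camera to tool coordinates, whose origin is the TCP and whose axes are the flange's). Camera axes: x right, y down, z forward; pixel columns grow to the right and rows downward; lengths in m; the calibration is good to about 2 mm. A picture is of the moment at which its call begins: read the wrist's pose just before it. camera_params takes no time and is no camera call.
- manip.hand_in(): hands the job in; it is judged then, once.
Trained networks look in the newest picture that a camera, given by its name, has taken for a name from the list of things; names that differ only in an ending like _2 or _b are one class to them, and where a whole thing is asked for, a point or a joint stands for the part that bears it (a point fixed in the world has none). Each returns a list of dicts, best first, with "score" (0 to 1); they miss things now and then, are a little off and sometimes report something else, mostly with a low value. They report only what shows in the picture. A call takes as long as a camera call. They do not tell look-alikes from the thing itself.
- finder.find_in(camera, thing): "position" ([x, y, z] in m, in world coordinates, good to about 4 mm: the middle of the surface that is visible of it).
The state is a dict: "clock": time; "joint_pos": joint angles; "joint_velocities": joint speeds; "tau": joint torques, N m; "position": TCP position; "ee_rot": TCP orientation; "ft_force": force on the tool from outside, world axes, zero at the start; "torque": the same for the moment, N m; "grip_width": opening from 0.0 (shut) to 1.0 (fully open); "grasp_force": force on a finger pad.
Only numpy, scipy, OpenCV 4.12 (cv2) and the standard library are available. Lean on these libraries where they do the work, as an engineer would, in place of code of your own. Each camera call takes 0.05 s, during which the arm holds its last target. There are 200 camera calls.

## Task

A hose fitting on the analyser has been changed and the bench is still littered: put everything back where its kind belongs. Stand each bottle upright in the well of the blue carrier that is made for its size, lay the screwdriver and the spanner fully down in their own cut-outs in the foam tool tray, and put the loose brass hose union in the bay of the white parts box that already holds its like, lying on the bay's floor. Keep the bottles upright all the time and leave the timer and the beaker where they are.

Things in the scene. Friction and masses are not known exactly. Their poses are not given: they have to be found in the camera images.
- red_bottle: Loose. The wider of two white plastic screw-cap bottles, with a red cap; 52 mm across, 110 mm tall, straight-sided from the foot to 90 mm, cap 50 mm across. About 0.13 kg. Origin at the centre of its underside, z up along the bottle. Starts upright.
- orange_bottle: Loose. The slim white plastic bottle with an orange cap; 34 mm across, 82 mm tall, cap from 68 mm up. About 0.045 kg. Origin at the centre of its underside, z up along the bottle. Starts upright.
- hose_union: Loose. Brass hose union (hexagon in the middle, thread at one end, hose barb at the other) lying on its side; 39 mm long along its y, 20 mm wide along x, 18 mm tall. Origin at the centre of its underside. Grasp it across the hexagon (fingers closing along its x).
- driver: Loose screwdriver, orange handle, steel blade, lying flat, 160 mm long along its y; origin mid-length on the underside. Handle 23 mm thick from y = -3 to +80 mm, axis 11.5 mm above the underside; 6 mm blade from there to y = -80 mm, clear of the surface. Grasp the handle near y = +30 mm (fingers closing along x).
- spanner: Loose. Steel open-ended spanner lying flat; 162 mm long along its y, 28 mm wide at the open jaw (its -y end) and 24 mm between the fingers at the middle, 8 mm thick. Origin at its middle, on its underside. Grasp it across the middle (fingers closing along its x).
- bottle_carrier: Fixed. Blue bottle carrier 90 (x) by 166 (y) mm, end panels 44 mm tall; origin at the centre of its underside, z up. Its deck (top 38 mm up) has two round wells: wide, 66 mm across, at x = 0, y = -36 mm; narrow, 48 mm across, at x = 0, y = +43 mm. Bottles go through them and stand on the floor, 5 mm up.
- tool_tray: Fixed grey foam tray, blue in its cut-outs, 126x218x23 mm; origin: underside centre. Foam top z=22 mm. Screwdriver cut-out on x=-27: floor z=4, handle pocket 38 wide, y -16..83; blade slot 20 wide, y -93..-16; tool origin to y=-5, handle (+y) to tray +y. Spanner cut-out on x=+27: floor z=14, 44 wide, y -84..94; tool origin to y=+5, either way round. Finger trough across both, y -20..50, z=4.
- parts_box: Fixed. White parts box 94 (x) by 166 (y) mm, walls 21 mm tall, 2.5 mm thick; origin at the centre of its underside, floor 3 mm up. Large bay x -44..44, y -80..28 mm already holds a brass union, fixed at y = -63 (reaching y = -50); its free part centres on x = 0, y = -12. Two small bays (y 31..80) hold nuts and rubber stoppers.
- bench_timer: Loose bystander, not to be touched. Pale square bench timer, 64 by 64 by 19 mm, origin at the centre of its underside.
- glass_beaker: Loose bystander, not to be touched. Small clear glass beaker, 52 mm across, 70 mm tall, origin at the centre of its underside.
Not all that is in view belongs to the job. Leave any green look-alike of the red_bottle alone.

How it is judged:
By the outcome, as a careful person would: the job done as asked, in the order asked, and still so for the second after the job is handed in, with the robot touching nothing.
It also fails if it takes over 128 s, if anything falls off the work surface, if the arm or the gripper's body presses on something with over 40 N, if the wrist force passes 120 N, or if a joint passes its speed limit or range.

## Working session

There is one attempt and no reset: what is moved stays moved. The work goes in short steps, Python scripts to look and compute and a tool call to move; the robot and the scene stay as the last step left them, time stands still between calls to the robot, and variables do not carry over. Pictures are saved under pics/ and viewed, at most 14 in all, crops included, and the job is handed in when it is done.

Besides the shell and the picture viewer there is one more tool, called after "Emit:" by a JSON object that holds its "fn" and its "kwargs". arm_command: Moves the arm, as the interface text tells. Its arguments: {"type":"object","properties":{"plan":{"type":"array","items":{"type":"object","properties":{"dp":{"type":"array","items":{"type":"number"}},"spin":{"type":"number"}}}},"grip":{"type":"number"},"newtons":{"type":"number"}},"required":["plan"]}

```bash
mkdir -p pics; ls
cat > h.py <<'E'
import numpy as np, cv2
from workcell import manip, viewer, finder
from scipy.spatial.transform import Rotation as Ro
def cam(n):
    p=viewer.camera_params(n); f=210/np.tan(np.radians(p['vertical_fov'])/2)
    if 'R' in p: R=np.array(p['R']);t=np.array(p['t'])
    else:
        o=manip.get_obs(); T=np.eye(4);T[:3,:3]=Ro.from_quat(o['ee_rot']).as_matrix();T[:3,3]=o['position']
        M=np.linalg.inv(T@np.array(p['T_tool_cam']));R=M[:3,:3];t=M[:3,3]
    return f,p['cx'],p['cy'],R,t
def px(c,X):
    f,cx,cy,R,t=c;q=R@np.array(X)+t;return np.array([cx+f*q[0]/q[2],cy+f*q[1]/q[2]])
def atz(c,u,v,z):
    f,cx,cy,R,t=c;d=R.T@np.array([(u-cx)/f,(v-cy)/f,1]);o=-R.T@t;return o+d*(z-o[2])/d[2]
def tri(c1,p1,c2,p2):
    P=[np.array([[c[0],0,c[1]],[0,c[0],c[2]],[0,0,1]])@np.c_[c[3],c[4]] for c in(c1,c2)]
    X=cv2.triangulatePoints(P[0],P[1],np.array(p1,float),np.array(p2,float)).ravel();return X[:3]/X[3]
E
python3 - <<'E'
from h import *
np.set_printoptions(precision=3,suppress=True)
o=manip.get_obs();print(o)
for n in('scene','top','wrist'):
    c=cam(n);im=viewer.camera(n);cv2.imwrite(f'pics/{n}0.png',im);print(n,c[0],-c[3].T@c[4],c[3][2])
    if n!='wrist':
        for th in 'red_bottle orange_bottle hose_union driver spanner bottle_carrier tool_tray parts_box bench_timer glass_beaker'.split():
            print(th,[(np.round(r['position'],3),round(r['score'],2),px(c,r['position']).round()) for r in finder.find_in(n,th)[:3]])
print(viewer.camera_params('wrist'))
E
```

```text
pics
{'clock': 0.0, 'joint_pos': array([ 1.137,  0.333, -0.065,  1.461,  0.022,  1.35 , -0.089]), 'joint_velocities': array([-0.   , -0.   , -0.001,  0.   ,  0.   ,  0.001, -0.001]), 'tau': array([ -0.001, -62.546,   0.049, -39.161,   0.016,   0.01 ,  -0.   ]), 'position': array([ 0.249, -0.573,  0.239]), 'ee_rot': array([ 0.979,  0.204, -0.   , -0.001]), 'ft_force': array([ 0.046,  0.485, -0.937]), 'torque': array([ 0.026, -0.011,  0.014]), 'grasp_force': 0.0, 'grip_width': 1.0014421309247266}
scene 476.8255790531379 [-0.556  0.625  0.699] [ 0.775 -0.395 -0.493]
red_bottle [(array([0.414, 0.028, 0.068]), 0.86, array([308., 201.])), (array([ 0.331, -0.041,  0.068]), 0.76, array([347., 209.]))]
orange_bottle [(array([0.41 , 0.115, 0.051]), 0.68, array([281., 215.]))]
hose_union []
driver []
spanner [(array([0.368, 0.28 , 0.006]), 0.76, array([231., 254.]))]
bottle_carrier [(array([0.586, 0.029, 0.03 ]), 0.89, array([279., 188.]))]
tool_tray [(array([ 0.569, -0.284,  0.014]), 0.66, array([365., 174.]))]
parts_box [(array([0.565, 0.273, 0.012]), 0.8, array([205., 216.]))]
bench_timer [(
[... 620 characters left out ...]
[133., 191.]))]
tool_tray [(array([ 0.572, -0.281,  0.016]), 0.68, array([399., 186.]))]
parts_box [(array([0.566, 0.271, 0.001]), 0.57, array([206., 187.]))]
bench_timer [(array([0.567, 0.273, 0.001]), 0.66, array([206., 186.])), (array([0.428, 0.464, 0.02 ]), 0.59, array([136., 234.]))]
glass_beaker [(array([0.549, 0.473, 0.035]), 0.93, array([132., 190.]))]
wrist 293.5743372424143 [ 0.326 -0.541  0.374] [-0.292 -0.127 -0.948]
{'vertical_fov': 71.15390152842869, 'cx': 280.76004451177783, 'cy': 213.96046275151957, 'T_tool_cam': array([[-0.001, -0.948, -0.319,  0.083],
       [ 1.   , -0.001, -0.   ,  0.001],
       [ 0.   , -0.319,  0.948, -0.135],
       [ 0.   ,  0.   ,  0.   ,  1.   ]])}
```

```bash
python3 -c "
import cv2
for n in('scene','top'):
    cv2.imwrite(f'pics/{n}0b.png',cv2.resize(cv2.imread(f'pics/{n}0.png'),(800,600),interpolation=cv2.INTER_CUBIC))"
```

```text
(no output)
```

View pics/scene0b.png

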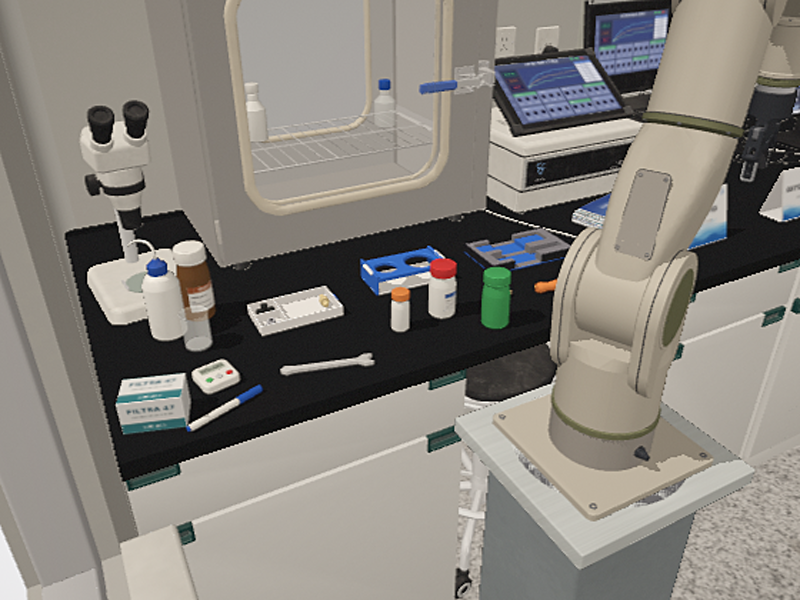

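View pics/top0b.png

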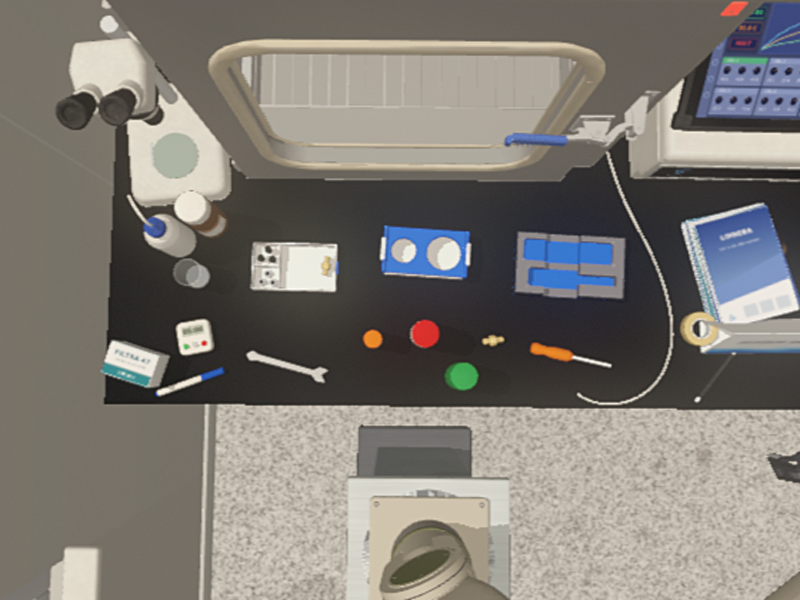

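The scene shows, in 800-px pixels (scene / top):
- red_bottle at (442,285) / (425,333). Its green look-alike at (495,297) / (461,376) is to be left alone.
- orange_bottle at (400,310) / (373,339)
- Spanner in top at (288,367); the marker pen at (190,383) is a distractor.
- Driver in top at (570,356)
- Loose union in top at (493,340); the one in the box at (327,266) is fixed.
- Carrier in top at (425,252), tray at (570,265), box at (295,267)

Next I'll measure by segmentation in both views.

```bash
cat > seg.py <<'E'
from h import *
np.set_printoptions(precision=4,suppress=True)
def blob(im,lo,hi,box,mx=False):
    x0,y0,x1,y1=box;hsv=cv2.cvtColor(im,cv2.COLOR_BGR2HSV)
    m=cv2.inRange(hsv,np.array(lo),np.array(hi));k=np.zeros_like(m);k[y0:y1,x0:x1]=m[y0:y1,x0:x1]
    n,l,s,c=cv2.connectedComponentsWithStats(k,connectivity=8);i=1+np.argmax(s[1:,4]);ys,xs=np.where(l==i)
    return np.c_[xs,ys].astype(float),c[i]
E
python3 - <<'E'
from seg import *
top=cv2.imread('pics/top0.png');sc=cv2.imread('pics/scene0.png');ct=cam('top');cs=cam('scene')
q=lambda a:[int(v*.7) for v in a]
def cap(name,lo,hi,bt,bs,z):
    p,c=blob(top,lo,hi,q(bt)); s,c2=blob(sc,lo,hi,q(bs))
    print(name,len(p),c,atz(ct,*c,z),'tri',tri(ct,c,cs,c2))
cap('red',(0,150,90),(6,255,255),(400,310,450,360),(425,250,465,290),.110)
cap('orange',(7,150,90),(18,255,255),(355,322,390,355),(385,280,415,305),.082)
def axis(name,lo,hi,bt,z):
    p,c=blob(top,lo,hi,q(bt)); W=np.array([atz(ct,u,v,z)[:2] for u,v in p])
    (a,b),(w,h),an=cv2.minAreaRect(W.astype(np.float32)*1000)
    m=W.mean(0);d=np.linalg.svd(W-m)[2][0] if len(W)<3000 else np.linalg.eigh(np.cov((W-m).T))[1][:,1]
    t=(W-m)@d; print(name,len(p),'mean',m,'axis',d,np.degrees(np.arctan2(d[1],d[0])),'ext',t.min(),t.max(),'rect',(a,b,w,h,an))
axis('handle',(7,150,90),(18,255,255),(525,335,580,375),.0115)
axis('blade',(0,0,90),(180,60,255),(578,352,620,375),.0115)
axis('spanner',(0,0,90),(180,80,255),(240,345,335,390),.008)
axis('union',(12,50,60),(35,255,255),(475,330,510,352),.012)
axis('carrier',(100,120,60),(125,255,255),(375,220,475,285),.038)
axis('trayblue',(100,120,60),(125,255,255),(510,230,630,300),.004)
axis('tray',(0,0,50),(130,255,255),(508,225,635,305),.022)
axis('box',(0,0,90),(180,255,255),(245,235,345,300),.021)
axis('timer',(0,0,90),(180,80,255),(170,310,220,360),.019)
a=cv2.resize(top[140:275,250:450],(800,540),interpolation=cv2.INTER_CUBIC);cv2.imwrite('pics/cropA.png',a)
E
```

```text
red 294 [297.7687 233.0748] [0.4308 0.0124 0.11  ] tri [0.4312 0.0118 0.0985]
orange 145 [260.469  236.8828] [0.4207 0.1107 0.082 ] tri [0.4209 0.1109 0.0738]
handle 237 mean [ 0.4001 -0.2413] axis [-0.2108 -0.9775] -102.16905188709633 ext -0.04213631833018049 0.041332554343706994 rect (400.11895751953125, -240.94497680664062, 83.47986602783203, 23.957490921020508, 78.434814453125)
blade 81 mean [ 0.3818 -0.3254] axis [0.2161 0.9764] 77.52021827774541 ext -0.034189110608653206 0.03311948867101409 rect (381.72271728515625, -325.91229248046875, 67.2907943725586, 9.292556762695312, 77.73363494873047)
spanner 337 mean [0.3678 0.2791] axis [0.2579 0.9662] 75.0538430910756 ext -0.0782458879292604 0.08694952959407114 rect (366.7544860839844, 283.9734191894531, 164.80926513671875, 30.010025024414062, 76.88422393798828)
union 105 mean [ 0.4223 -0.1253] axis [ 0.1295 -0.9916] -82.5590635392901 ext -0.021610322458709537 0.024500009624054686 rect (421.8757629394531, -126.93997955322266, 22.647552490234375, 45.42020797729492, 0.5626038908958435)
carrier 1150 mean [0.5962 0.0148] axis [-0.0467 -0.
[... 348 characters left out ...]
6044922, 45.220672607421875, 86.93075561523438)
tray 2764 mean [ 0.5893 -0.2597] axis [ 0.0361 -0.9993] -87.93076571119485 ext -0.10871917860803557 0.11829405160031019 rect (577.7423706054688, -264.97021484375, 151.58665466308594, 223.68060302734375, 0.5500117540359497)
box 2078 mean [0.5642 0.2683] axis [-0.0082 -1.    ] -90.46813904316427 ext -0.08832852412915183 0.08525173668404856 rect (563.947021484375, 270.0096435546875, 100.12333679199219, 173.30258178710938, 0.5520179867744446)
timer 550 mean [0.4234 0.4642] axis [-0.0294  0.9996] 91.6849551252611 ext -0.03738458602953962 0.036091102371735705 rect (423.140625, 463.989013671875, 67.1072006225586, 69.04460906982422, 10.920409202575684)
```

View pics/cropA.png

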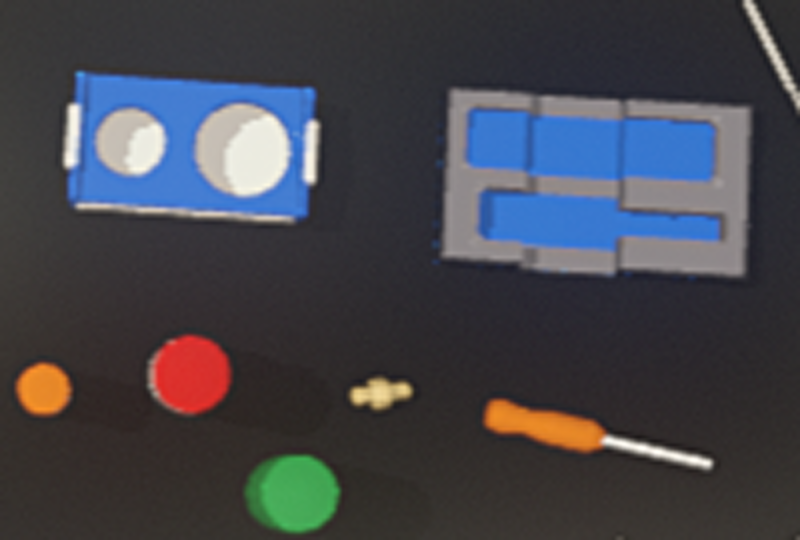

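The crop confirms the red cap at crop (190,373), with the green look-alike at (293,492). The loose union is at (381,393). The narrow well is on the left at (131,141) and the wide one on the right at (244,150). In the tray, the spanner cut-out is the upper one and the driver's is the lower, with its handle pocket to the left. Next I'll plan the first move.

```bash
cat > plan.py <<'E'
import sys,json,math
from h import *
# usage: plan.py n x y z yawdeg [n x y z yaw ...]   rows in tool axes
def yaw_of(o): 
    m=Ro.from_quat(o['ee_rot']).as_matrix();return math.atan2(m[1,0],m[0,0])
o=manip.get_obs();p=np.array(o['position']);y=yaw_of(o);print('at',p.round(4),round(math.degrees(y),1),'t',round(o['clock'],2),'j7',o['joint_pos'][6].round(2),'w',round(o['grip_width'],3),'F',np.round(o['ft_force'],1))
a=list(map(float,sys.argv[1:]))
for k in range(0,len(a),5):
    n=int(a[k]);T=np.array(a[k+1:k+4]);Y=math.radians(a[k+4]);dy=(Y-y+math.pi)%(2*math.pi)-math.pi
    rows=[]
    for i in range(n):
        d=(T-p)/(n-i);s=round(-(y+dy-y if 0 else dy)/n,3)
        dp=[round(1000*(d[0]*math.cos(y)+d[1]*math.sin(y)),1),round(1000*(d[0]*math.sin(y)-d[1]*math.cos(y)),1),round(-1000*d[2],1)]
        rows.append({"dp":dp,"spin":s});e=np.array(dp)/1000
        p=p+[e[0]*math.cos(y)+e[1]*math.sin(y),e[0]*math.sin(y)-e[1]*math.cos(y),-e[2]];y-=s
        if len(rows)==5 or i==n-1: print(json.dumps(rows));rows=[]
    print('--')
E
python3 - <<'E'
from seg import *
ct=cam('top')
print(atz(ct,250+131/4,140+141/4,.038),atz(ct,250+244/4,140+150/4,.038))
for n,pts in dict(tray=[(447,89),(750,107),(747,274),(442,259)],carr=[(78,76),(315,90),(306,216),(70,204)]).items():
    print(n,[atz(ct,250+a/4,140+b/4,.022 if n=='tray' else .04)[:2] for a,b in pts])
E
python3 plan.py 14 0.431 0.012 0.24 87
```

```text
[0.5953 0.0514 0.038 ] [ 0.5897 -0.0278  0.038 ]
tray [array([ 0.6375, -0.1735]), array([ 0.6266, -0.3888]), array([ 0.5074, -0.3846]), array([ 0.5159, -0.1693])]
carr [array([0.6407, 0.089 ]), array([ 0.6323, -0.0773]), array([ 0.5433, -0.0711]), array([0.5501, 0.0937])]
at [ 0.2496 -0.573   0.2393] 23.5 t 1.15 j7 -0.09 w 0.997 F [-0.   0.3  0.2]
[{"dp": [28.6, -33.1, -0.0], "spin": -0.079}, {"dp": [31.1, -30.8, -0.1], "spin": -0.079}, {"dp": [33.4, -28.2, -0.0], "spin": -0.079}, {"dp": [35.5, -25.5, -0.1], "spin": -0.079}, {"dp": [37.5, -22.6, -0.0], "spin": -0.079}]
[{"dp": [39.1, -19.6, -0.1], "spin": -0.079}, {"dp": [40.5, -16.5, -0.0], "spin": -0.079}, {"dp": [41.7, -13.2, -0.1], "spin": -0.079}, {"dp": [42.6, -9.9, -0.0], "spin": -0.079}, {"dp": [43.3, -6.5, -0.1], "spin": -0.079}]
[{"dp": [43.7, -3.0, -0.0], "spin": -0.079}, {"dp": [43.7, 0.4, -0.1], "spin": -0.079}, {"dp": [43.6, 3.9, -0.0], "spin": -0.079}, {"dp": [43.1, 7.4, -0.1], "spin": -0.079}]
--
```

Emit:
{"fn": "arm_command", "kwargs": {"plan": [{"dp": [28.6,-33.1,0],"spin": -0.079},{"dp": [31.1,-30.8,0],"spin": -0.079},{"dp": [33.4,-28.2,0],"spin": -0.079},{"dp": [35.5,-25.5,0],"spin": -0.079},{"dp": [37.5,-22.6,0],"spin": -0.079}], "grip": -1, "newtons": 40}}

```text
clock: 1.65
position: [0.3148, -0.3624, 0.2395]
ee_rot: [0.919, 0.394, -0.0, 0.0]
ft_force: [0.4, 0.1, 0.2]
grip_width: 1.003
grasp_force: 0.0
```

Emit:
{"fn": "arm_command", "kwargs": {"plan": [{"dp": [39.1,-19.6,0],"spin": -0.079},{"dp": [40.5,-16.5,0],"spin": -0.079},{"dp": [41.7,-13.2,0],"spin": -0.079},{"dp": [42.6,-9.9,0],"spin": -0.079},{"dp": [43.3,-6.5,0],"spin": -0.079}]}}

```text
clock: 2.15
position: [0.3793, -0.1535, 0.2396]
ee_rot: [0.824, 0.566, -0.0, 0.001]
ft_force: [0.7, 0.4, 0.1]
grip_width: 0.998
grasp_force: 0.0
```

Emit:
{"fn": "arm_command", "kwargs": {"plan": [{"dp": [43.7,-3,0],"spin": -0.079},{"dp": [43.7,0.4,0],"spin": -0.079},{"dp": [43.6,3.9,0],"spin": -0.079},{"dp": [43.1,7.4,0],"spin": -0.079},{"dp": [0,0,0],"spin": 0}]}}

```text
clock: 2.65
position: [0.4319, 0.0177, 0.2399]
ee_rot: [0.722, 0.692, 0.001, 0.0]
ft_force: [0.7, -0.2, 0.2]
grip_width: 0.999
grasp_force: 0.0
```

```bash
python3 - <<'E'
from seg import *
import time
c=cam('wrist');im=viewer.camera('wrist');cv2.imwrite('pics/w1.png',im);o=manip.get_obs();print(o['clock'],o['position'],o['ft_force'])
print('red pred px',px(c,[.431,.012,.11]),'or',px(c,[.4207,.1107,.082]))
for t in('red_bottle','orange_bottle','bottle_carrier'):
    print(t,[(r['position'],r['score'],px(c,r['position']).round()) for r in finder.find_in('wrist',t)[:3]])
ct=cam('top');cs=cam('scene')
for n,lo,hi,z,tp in(('red',(0,150,60),(6,255,255),.11,(297.8,233.1)),('or',(7,150,60),(18,255,255),.082,(260.5,236.9))):
    p,q=blob(im,lo,hi,(0,0,560,420));print(n,len(p),q,atz(c,*q,z),'tri top/wrist',tri(ct,tp,c,q))
E
python3 plan.py
```

```text
2.7 [0.4314 0.0147 0.2396] [-0.8254 -0.8732 -0.737 ]
red pred px [278.748  212.4324] or [262.9847 103.2336]
red_bottle [([0.3552, -0.0402, 0.1047], 0.65, array([207., 262.])), ([0.4328, 0.0218, 0.1108], 0.61, array([280., 203.]))]
orange_bottle [([0.4217, 0.1136, 0.0827], 0.72, array([264., 100.]))]
bottle_carrier [([0.6, 0.0215, 0.0348], 0.7, array([422., 179.]))]
red 2260 [280.3199 209.0053] [0.4326 0.0153 0.11  ] tri top/wrist [0.4316 0.0115 0.0974]
or 1236 [264.657  101.7767] [0.4223 0.1119 0.082 ] tri top/wrist [0.4212 0.1116 0.0646]
at [0.4309 0.011  0.2392] 86.8 t 2.85 j7 -0.12 w 1.0 F [-0.1 -0.4 -0. ]
```

View pics/w1.png

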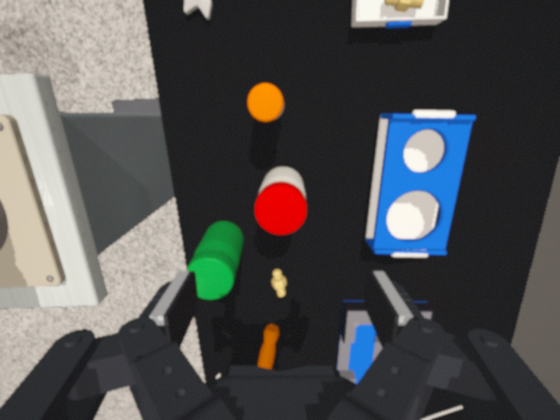

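The wrist view shows the red cap at (280,209), green at (217,265), orange at (265,102) and the carrier wells at (424,150) and (412,215). This agrees with the top view to within 3 mm. I'll descend and grip the red bottle.

Emit:
{"fn": "arm_command", "kwargs": {"plan": [{"dp": [1,0.5,40],"spin": 0},{"dp": [0,0,40],"spin": 0},{"dp": [0,0,40],"spin": 0},{"dp": [0,0,35],"spin": 0},{"dp": [0,0,20],"spin": 0}]}}

```text
clock: 3.35
position: [0.4299, 0.0114, 0.0617]
ee_rot: [0.727, 0.687, -0.001, -0.001]
ft_force: [-0.9, -0.4, -0.1]
grip_width: 0.998
grasp_force: 0.0
```

Emit:
{"fn": "arm_command", "kwargs": {"plan": [{"dp": [0,0,0]},{"dp": [0,0,0]},{"dp": [0,0,0]},{"dp": [0,0,0]},{"dp": [0,0,0]}], "grip": 1, "newtons": 40}}

```text
invalid input at $.plan[0]: expected keys dp, spin
```

Emit:
{"fn": "arm_command", "kwargs": {"plan": [{"dp": [0,0,0]},{"dp": [0,0,0]},{"dp": [0,0,0]}]}}

```text
invalid input at $.plan[0]: expected keys dp, spin
```

Emit:
{"fn": "arm_command", "kwargs": {"plan": [{"dp": [0,0,-15]},{"dp": [0,0,-25]},{"dp": [0,0,-20]},{"dp": [0,0,0]},{"dp": [0,0,0]}]}}

```text
invalid input at $.plan[0]: expected keys dp, spin
```

```bash
python3 plan.py 6 0.590 -0.0275 0.13 87
```

```text
at [0.4299 0.0114 0.0617] 86.8 t 3.35 j7 -0.3 w 0.998 F [-0.9 -0.4 -0.1]
[{"dp": [-5.0, 27.0, -11.4], "spin": -0.001}, {"dp": [-5.0, 27.0, -11.4], "spin": -0.001}, {"dp": [-5.0, 27.0, -11.4], "spin": -0.001}, {"dp": [-5.0, 27.0, -11.4], "spin": -0.001}, {"dp": [-5.1, 27.0, -11.3], "spin": -0.001}]
[{"dp": [-5.1, 27.0, -11.4], "spin": -0.001}]
--
```

Nothing was moved by the refused calls; spin is required.

Emit:
{"fn": "arm_command", "kwargs": {"plan": [{"dp": [0,1,0],"spin": 0},{"dp": [0,0,0],"spin": 0},{"dp": [0,0,0],"spin": 0},{"dp": [0,0,0],"spin": 0},{"dp": [0,0,0],"spin": 0}], "grip": 1, "newtons": 40}}

```text
clock: 3.85
position: [0.4336, 0.0124, 0.0658]
ee_rot: [0.726, 0.688, 0.0, 0.001]
ft_force: [-2.0, -2.2, 8.8]
grip_width: 0.578
grasp_force: 41.8
```

Emit:
{"fn": "arm_command", "kwargs": {"plan": [{"dp": [0,0,0],"spin": 0},{"dp": [0,0,0],"spin": 0},{"dp": [0,0,0],"spin": 0}]}}

```text
clock: 4.15
position: [0.4336, 0.0124, 0.0658]
ee_rot: [0.726, 0.688, 0.0, 0.001]
ft_force: [-2.5, -0.9, 8.9]
grip_width: 0.58
grasp_force: 41.8
```

Emit:
{"fn": "arm_command", "kwargs": {"plan": [{"dp": [0,0,-15],"spin": 0},{"dp": [0,0,-25],"spin": 0},{"dp": [0,0,-20],"spin": 0},{"dp": [0,0,0],"spin": 0},{"dp": [0,0,0],"spin": 0}]}}

```text
clock: 4.65
position: [0.4329, 0.0126, 0.1247]
ee_rot: [0.726, 0.688, 0.0, 0.001]
ft_force: [-0.2, -0.5, -1.2]
grip_width: 0.577
grasp_force: 41.8
```

```bash
python3 plan.py 7 0.590 -0.0275 0.13 87;python3 - <<'E'
from seg import *
im=viewer.camera('scene');c=cam('wrist');cv2.imwrite('pics/s2.png',cv2.resize(im[170:250,230:390],(800,400)));w=viewer.camera('wrist');cv2.imwrite('pics/w2.png',w)
E
```

```text
at [0.4329 0.0126 0.1247] 86.9 t 4.65 j7 -0.22 w 0.577 F [-0.2 -0.5 -1.2]
[{"dp": [-4.5, 22.7, -0.8], "spin": -0.0}, {"dp": [-4.5, 22.7, -0.7], "spin": -0.0}, {"dp": [-4.5, 22.7, -0.8], "spin": -0.0}, {"dp": [-4.5, 22.7, -0.7], "spin": -0.0}, {"dp": [-4.5, 22.7, -0.8], "spin": -0.0}]
[{"dp": [-4.5, 22.8, -0.7], "spin": -0.0}, {"dp": [-4.5, 22.7, -0.8], "spin": -0.0}]
--
```

View pics/w2.png

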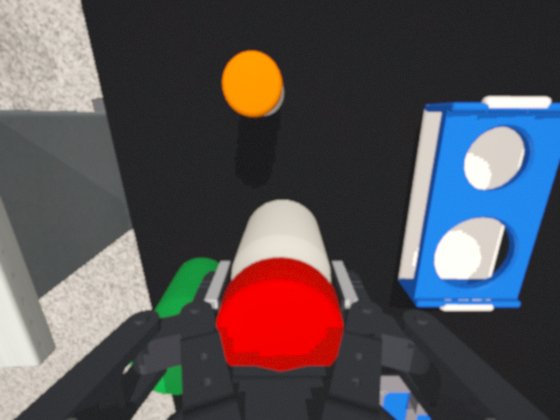

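The red bottle is held upright between the pads. The wells show at (494,158) narrow and (471,250) wide; I'll check their positions and heights.

Run:
```python
from seg import *
c=cam('wrist');ct=cam('top')
for a,b in(((494,158),(282.75,175.25)),((471.5,250),(311,177.5))): print(atz(c,*a,.038),'tri',tri(ct,b,c,a))
```

```text
[0.5945 0.0553 0.038 ] tri [0.596  0.0525 0.0356]
[ 0.5892 -0.02    0.038 ] tri [ 0.592 -0.027  0.031]
```

Emit:
{"fn": "arm_command", "kwargs": {"plan": [{"dp": [-2,12,-1],"spin": 0},{"dp": [-5,25,-2],"spin": 0},{"dp": [-6,30,-2],"spin": 0},{"dp": [-6,30,-1],"spin": 0},{"dp": [-6,30,0],"spin": 0}]}}

```text
clock: 5.25
position: [0.5598, -0.0198, 0.1293]
ee_rot: [0.726, 0.687, -0.0, -0.0]
ft_force: [0.1, 0.5, -0.6]
grip_width: 0.577
grasp_force: 41.8
```

Emit:
{"fn": "arm_command", "kwargs": {"plan": [{"dp": [-5,20,0],"spin": 0},{"dp": [-1,12,0],"spin": 0},{"dp": [0,0,0],"spin": 0},{"dp": [0,0,0],"spin": 0}]}}

```text
clock: 5.65
position: [0.5895, -0.0265, 0.1293]
ee_rot: [0.726, 0.688, -0.0, -0.001]
ft_force: [-0.3, 0.5, -1.5]
grip_width: 0.577
grasp_force: 41.9
```

```bash
python3 plan.py 4 0.590 -0.0255 0.125 87;python3 - <<'E'
from seg import *
c=cam('wrist');w=viewer.camera('wrist');cv2.imwrite('pics/w3.png',w);t=viewer.camera('top');cv2.imwrite('pics/t3.png',t)
ct=cam('top')
p,q=blob(t,(0,150,90),(6,255,255),(270,150,350,260));z=manip.get_obs()['position'][2]-.0658+.11
print(q,z,atz(ct,*q,z))
big=np.hstack([cv2.resize(t[145:215,265:335],(400,400),interpolation=cv2.INTER_CUBIC),cv2.resize(w,(400,300)) .copy() if 0 else cv2.copyMakeBorder(cv2.resize(w,(400,300)),0,100,0,0,cv2.BORDER_CONSTANT)])
cv2.imwrite('pics/c3.png',big)
print(px(c,[.590,-.0255,.038]),px(c,[.595,.0525,.038]))
E
```

```text
at [ 0.5895 -0.0265  0.1293] 86.9 t 5.65 j7 -0.28 w 0.577 F [-0.3  0.5 -1.5]
[{"dp": [0.3, 0.1, 1.1], "spin": -0.0}, {"dp": [0.2, 0.1, 1.1], "spin": -0.0}, {"dp": [0.3, 0.1, 1.0], "spin": -0.0}, {"dp": [0.2, 0.2, 1.1], "spin": -0.0}]
--
[307.     174.7143] 0.17408212886081975 [ 0.5743 -0.0062  0.1741]
[280.2681 219.2866] [281.2033 118.8309]
```

View pics/c3.png

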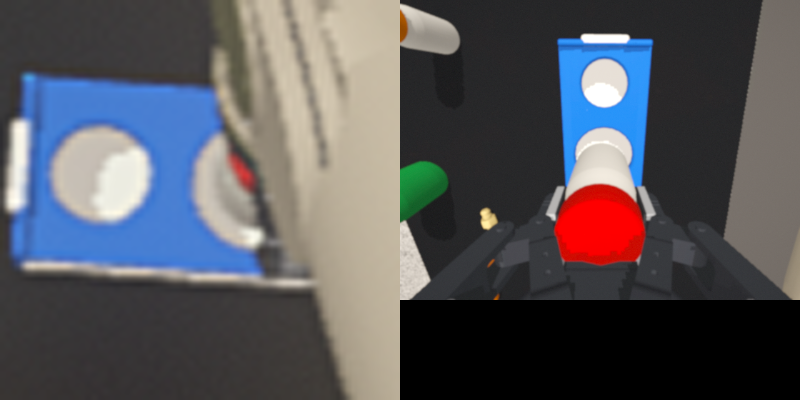

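The wrist view shows the wide-well centre about 5 px (4 mm) to +x of the bottle; its narrow-well column is about (286,116). I'll correct for that and lower.

Emit:
{"fn": "arm_command", "kwargs": {"plan": [{"dp": [1.5,3.5,0],"spin": 0},{"dp": [0,0,10],"spin": 0},{"dp": [0,0,10],"spin": 0},{"dp": [0,0,8],"spin": 0},{"dp": [0,0,0],"spin": 0}]}}

```text
clock: 6.25
position: [0.5922, -0.0255, 0.1005]
ee_rot: [0.726, 0.688, -0.001, -0.001]
ft_force: [0.3, -1.3, -1.3]
grip_width: 0.579
grasp_force: 41.8
```

Emit:
{"fn": "arm_command", "kwargs": {"plan": [{"dp": [0,0,10],"spin": 0},{"dp": [0,0,9],"spin": 0},{"dp": [0,0,6],"spin": 0},{"dp": [0,0,3],"spin": 0},{"dp": [0,0,0],"spin": 0}]}}

```text
clock: 6.75
position: [0.593, -0.0253, 0.0738]
ee_rot: [0.726, 0.688, -0.0, -0.0]
ft_force: [0.7, -0.9, -1.1]
grip_width: 0.577
grasp_force: 41.9
```

```bash
python3 plan.py
python3 - <<'E'
from seg import *
w=viewer.camera('wrist');cv2.imwrite('pics/w4.png',w)
E
```

```text
at [ 0.593  -0.0253  0.0738] 86.9 t 6.75 j7 -0.32 w 0.577 F [ 0.7 -0.9 -1.1]
```

View pics/w4.png

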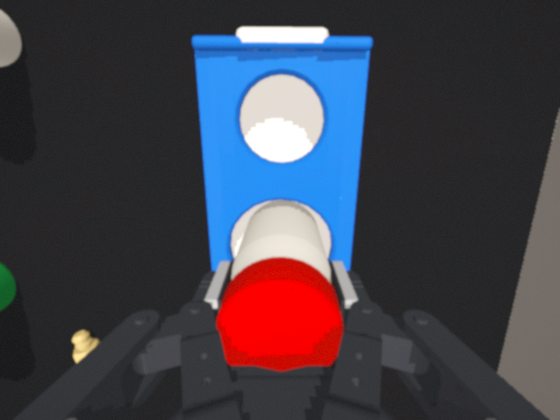

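The bottle is centred in the wide well, with its foot about 8 mm up. I'll lower it the last bit, release and rise.

Emit:
{"fn": "arm_command", "kwargs": {"plan": [{"dp": [0,0,2],"spin": 0},{"dp": [0,0,1.5],"spin": 0},{"dp": [0,0,0],"spin": 0}]}}

```text
clock: 7.1
position: [0.5935, -0.0254, 0.0711]
ee_rot: [0.726, 0.688, 0.0, 0.0]
ft_force: [0.2, -0.2, -0.1]
grip_width: 0.575
grasp_force: 42.0
```

Emit:
{"fn": "arm_command", "kwargs": {"plan": [{"dp": [0,0,0],"spin": 0},{"dp": [0,0,0],"spin": 0},{"dp": [0,0,0],"spin": 0},{"dp": [0,0,0],"spin": 0},{"dp": [0,0,0],"spin": 0}], "grip": -1}}

```text
clock: 7.6
position: [0.5932, -0.0253, 0.0708]
ee_rot: [0.726, 0.688, -0.0, 0.0]
ft_force: [0.3, -0.3, -0.9]
grip_width: 1.0
grasp_force: 0.0
```

Emit:
{"fn": "arm_command", "kwargs": {"plan": [{"dp": [0,0,-20],"spin": 0},{"dp": [0,0,-40],"spin": 0},{"dp": [0,0,-40],"spin": 0},{"dp": [0,0,-30],"spin": 0},{"dp": [0,0,0],"spin": 0}]}}

```text
clock: 8.1
position: [0.5954, -0.025, 0.2056]
ee_rot: [0.726, 0.688, 0.002, 0.003]
ft_force: [-0.1, -0.1, -0.1]
grip_width: 0.996
grasp_force: 0.0
```

```bash
python3 - <<'E'
from seg import *
from scipy.spatial.transform import Rotation
# narrow well from w4 (pose .593,-.0253,.0738)
p=viewer.camera_params('wrist');f=210/np.tan(np.radians(p['vertical_fov'])/2)
T=np.eye(4);T[:3,:3]=Ro.from_quat(np.array([.726,.688,0,0])/np.hypot(.726,.688)).as_matrix();T[:3,3]=[.593,-.0253,.0738]
M=np.linalg.inv(T@np.array(p['T_tool_cam']));c=(f,p['cx'],p['cy'],M[:3,:3],M[:3,3])
print('narrow',atz(c,282,118,.038))
c2=cam('wrist');w=viewer.camera('wrist');cv2.imwrite('pics/w5.png',w)
q,m=blob(w,(0,150,60),(6,255,255),(0,0,560,420));print('redcap',len(q),atz(c2,*m,.115))
q,m=blob(w,(7,150,60),(18,255,255),(0,0,300,250));print('or',len(q),m,atz(c2,*m,.082))
E
python3 plan.py 7 0.4215 0.1115 0.19 87
```

```text
narrow [0.599  0.0547 0.038 ]
redcap 2732 [ 0.5929 -0.0214  0.115 ]
or 1170 [56.7265 58.8402] [0.4286 0.1079 0.082 ]
at [ 0.5943 -0.0252  0.2029] 86.9 t 8.15 j7 -0.25 w 0.998 F [ 0.5 -0.6 -1.6]
[{"dp": [18.2, -25.7, 1.8], "spin": -0.0}, {"dp": [18.2, -25.7, 1.9], "spin": -0.0}, {"dp": [18.2, -25.7, 1.8], "spin": -0.0}, {"dp": [18.1, -25.7, 1.9], "spin": -0.0}, {"dp": [18.2, -25.7, 1.8], "spin": -0.0}]
[{"dp": [18.1, -25.7, 1.9], "spin": -0.0}, {"dp": [18.2, -25.8, 1.8], "spin": -0.0}]
--
```

Emit:
{"fn": "arm_command", "kwargs": {"plan": [{"dp": [12,-18,2],"spin": 0},{"dp": [20,-28,2],"spin": 0},{"dp": [22,-31,2],"spin": 0},{"dp": [22,-31,2],"spin": 0},{"dp": [22,-31,2],"spin": 0}]}}

```text
clock: 8.65
position: [0.4579, 0.0805, 0.1894]
ee_rot: [0.726, 0.688, -0.001, -0.001]
ft_force: [-0.8, 1.0, -0.4]
grip_width: 1.003
grasp_force: 0.0
```

Emit:
{"fn": "arm_command", "kwargs": {"plan": [{"dp": [18,-25,2],"spin": 0},{"dp": [11,-16,1],"spin": 0},{"dp": [0,0,0],"spin": 0},{"dp": [0,0,0],"spin": 0},{"dp": [0,0,0],"spin": 0}]}}

```text
clock: 9.15
position: [0.4208, 0.1104, 0.1874]
ee_rot: [0.726, 0.687, -0.0, -0.0]
ft_force: [0.5, -0.3, -0.3]
grip_width: 0.999
grasp_force: 0.0
```

```bash
python3 - <<'E'
from seg import *
c2=cam('wrist');w=viewer.camera('wrist');cv2.imwrite('pics/w6.png',w)
q,m=blob(w,(7,150,60),(18,255,255),(150,100,420,350));print('or',len(q),m,atz(c2,*m,.082),tri(cam('top'),(260.5,236.9),c2,m))
E
python3 plan.py 6 0.4215 0.1115 0.046 87
```

```text
or 1318 [281.6829 212.3604] [0.4227 0.1126 0.082 ] [0.4213 0.1107 0.0756]
at [0.4208 0.1105 0.1875] 86.8 t 9.2 j7 -0.39 w 1.003 F [ 0.7  0.3 -0.6]
[{"dp": [0.2, 0.1, 23.6], "spin": -0.0}, {"dp": [0.2, 0.1, 23.6], "spin": -0.0}, {"dp": [0.2, 0.1, 23.6], "spin": -0.0}, {"dp": [0.2, 0.1, 23.6], "spin": -0.0}, {"dp": [0.1, 0.1, 23.5], "spin": -0.0}]
[{"dp": [0.2, 0.1, 23.6], "spin": -0.0}]
--
```

Emit:
{"fn": "arm_command", "kwargs": {"plan": [{"dp": [1,1,25],"spin": 0},{"dp": [0,0,40],"spin": 0},{"dp": [0,0,40],"spin": 0},{"dp": [0,0,25],"spin": 0},{"dp": [0,0,11],"spin": 0}]}}

```text
clock: 9.7
position: [0.4202, 0.1116, 0.0443]
ee_rot: [0.726, 0.688, -0.001, -0.002]
ft_force: [0.6, 0.6, 1.1]
grip_width: 0.998
grasp_force: 0.0
```

Emit:
{"fn": "arm_command", "kwargs": {"plan": [{"dp": [0,0,0],"spin": 0},{"dp": [0,0,0],"spin": 0},{"dp": [0,0,0],"spin": 0},{"dp": [0,0,0],"spin": 0},{"dp": [0,0,0],"spin": 0}], "grip": 1, "newtons": 30}}

```text
clock: 10.2
position: [0.4225, 0.1122, 0.0481]
ee_rot: [0.726, 0.688, 0.001, 0.001]
ft_force: [-1.8, -0.4, 6.1]
grip_width: 0.377
grasp_force: 29.3
```

Emit:
{"fn": "arm_command", "kwargs": {"plan": [{"dp": [0,0,0],"spin": 0},{"dp": [0,0,0],"spin": 0},{"dp": [0,0,0],"spin": 0},{"dp": [0,0,0],"spin": 0}]}}

```text
clock: 10.6
position: [0.4225, 0.1122, 0.048]
ee_rot: [0.726, 0.688, 0.001, 0.001]
ft_force: [-0.2, -0.2, 6.6]
grip_width: 0.375
grasp_force: 29.3
```

Emit:
{"fn": "arm_command", "kwargs": {"plan": [{"dp": [0,0,-15],"spin": 0},{"dp": [0,0,-25],"spin": 0},{"dp": [0,0,-20],"spin": 0},{"dp": [0,0,-5],"spin": 0},{"dp": [0,0,0],"spin": 0}]}}

```text
clock: 11.1
position: [0.422, 0.1119, 0.1125]
ee_rot: [0.726, 0.688, 0.001, 0.001]
ft_force: [-0.4, 0.5, -0.9]
grip_width: 0.377
grasp_force: 29.9
```

```bash
python3 plan.py 7 0.598 0.0545 0.112 87
```

```text
at [0.422  0.1119 0.1125] 86.9 t 11.1 j7 -0.48 w 0.377 F [-0.4  0.5 -0.9]
[{"dp": [-6.8, 25.5, 0.1], "spin": -0.0}, {"dp": [-6.8, 25.6, 0.1], "spin": -0.0}, {"dp": [-6.8, 25.5, 0.1], "spin": -0.0}, {"dp": [-6.8, 25.6, 0.1], "spin": -0.0}, {"dp": [-6.9, 25.5, 0.0], "spin": -0.0}]
[{"dp": [-6.8, 25.6, 0.1], "spin": -0.0}, {"dp": [-6.9, 25.5, 0.0], "spin": -0.0}]
--
```

Emit:
{"fn": "arm_command", "kwargs": {"plan": [{"dp": [-3,13,0],"spin": 0},{"dp": [-7,26,0],"spin": 0},{"dp": [-8,30,0],"spin": 0},{"dp": [-8,30,0],"spin": 0},{"dp": [-8,30,0],"spin": 0}]}}

```text
clock: 11.6
position: [0.5489, 0.0705, 0.1102]
ee_rot: [0.726, 0.688, -0.001, -0.0]
ft_force: [0.3, 0.6, -0.1]
grip_width: 0.38
grasp_force: 29.9
```

Emit:
{"fn": "arm_command", "kwargs": {"plan": [{"dp": [-8,27,0],"spin": 0},{"dp": [-4,17,0],"spin": 0},{"dp": [-2,6,0],"spin": 0},{"dp": [0,0,0],"spin": 0},{"dp": [0,0,0],"spin": 0}]}}

```text
clock: 12.1
position: [0.5965, 0.0552, 0.1113]
ee_rot: [0.726, 0.688, -0.0, -0.0]
ft_force: [0.1, 0.3, -0.2]
grip_width: 0.376
grasp_force: 29.9
```

```bash
python3 plan.py 3 0.598 0.0545 0.112 87
python3 - <<'E'
from seg import *
c=cam('wrist');w=viewer.camera('wrist');cv2.imwrite('pics/w7.png',w);print(px(c,[.598,.0545,.038]))
E
```

```text
at [0.5965 0.0552 0.1113] 87.0 t 12.1 j7 -0.46 w 0.376 F [ 0.1  0.3 -0.2]
[{"dp": [-0.2, 0.5, -0.2], "spin": -0.0}, {"dp": [-0.2, 0.5, -0.3], "spin": -0.0}, {"dp": [-0.2, 0.5, -0.2], "spin": -0.0}]
--
[281.5078 229.1955]
```

View pics/w7.png

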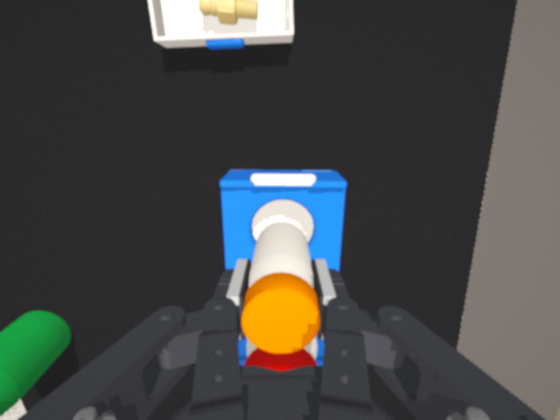

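The well centre is at (283,230), matching the prediction of (281.5,229), and the bottle is aligned. I'll lower, release and rise.

Emit:
{"fn": "arm_command", "kwargs": {"plan": [{"dp": [-0.5,1.5,8],"spin": 0},{"dp": [0,0,12],"spin": 0},{"dp": [0,0,12],"spin": 0},{"dp": [0,0,8],"spin": 0},{"dp": [0,0,0],"spin": 0}]}}

```text
clock: 12.65
position: [0.598, 0.0538, 0.07]
ee_rot: [0.726, 0.688, -0.001, -0.001]
ft_force: [-0.6, -1.2, -0.3]
grip_width: 0.38
grasp_force: 29.9
```

Emit:
{"fn": "arm_command", "kwargs": {"plan": [{"dp": [0,0,8],"spin": 0},{"dp": [0,0,5],"spin": 0},{"dp": [0,0,3],"spin": 0},{"dp": [0,0,1],"spin": 0},{"dp": [0,0,0],"spin": 0}]}}

```text
clock: 13.15
position: [0.5991, 0.054, 0.0548]
ee_rot: [0.726, 0.688, 0.0, 0.0]
ft_force: [0.2, 0.6, -0.7]
grip_width: 0.377
grasp_force: 29.9
```

```bash
python3 plan.py
```

```text
at [0.5991 0.054  0.0548] 86.9 t 13.15 j7 -0.49 w 0.377 F [ 0.2  0.6 -0.7]
```

Emit:
{"fn": "arm_command", "kwargs": {"plan": [{"dp": [0,0,1.5],"spin": 0},{"dp": [0,0,0],"spin": 0}]}}

```text
clock: 13.35
position: [0.5991, 0.0539, 0.0533]
ee_rot: [0.726, 0.688, 0.0, 0.0]
ft_force: [0.3, -0.0, 0.4]
grip_width: 0.376
grasp_force: 29.9
```

Emit:
{"fn": "arm_command", "kwargs": {"plan": [{"dp": [0,0,0],"spin": 0},{"dp": [0,0,0],"spin": 0},{"dp": [0,0,0],"spin": 0},{"dp": [0,0,0],"spin": 0},{"dp": [0,0,0],"spin": 0}], "grip": -1}}

```text
clock: 13.85
position: [0.5991, 0.054, 0.0534]
ee_rot: [0.726, 0.688, 0.0, 0.0]
ft_force: [0.5, -0.4, 0.2]
grip_width: 0.999
grasp_force: 0.0
```

Emit:
{"fn": "arm_command", "kwargs": {"plan": [{"dp": [0,0,-20],"spin": 0},{"dp": [0,0,-40],"spin": 0},{"dp": [0,0,-45],"spin": 0},{"dp": [0,0,-40],"spin": 0},{"dp": [0,0,-20],"spin": 0}]}}

```text
clock: 14.35
position: [0.6001, 0.0545, 0.2224]
ee_rot: [0.726, 0.688, 0.002, 0.002]
ft_force: [0.7, 1.1, -0.4]
grip_width: 1.006
grasp_force: 0.0
```

```bash
python3 plan.py 10 0.398 -0.25 0.2 77.8
```

```text
at [0.6001 0.0545 0.2224] 86.9 t 14.35 j7 -0.4 w 1.006 F [ 0.7  1.1 -0.4]
[{"dp": [-31.5, -18.5, 2.2], "spin": 0.016}, {"dp": [-31.8, -18.0, 2.2], "spin": 0.016}, {"dp": [-32.1, -17.5, 2.2], "spin": 0.016}, {"dp": [-32.3, -17.0, 2.3], "spin": 0.016}, {"dp": [-32.6, -16.5, 2.2], "spin": 0.016}]
[{"dp": [-32.9, -16.0, 2.3], "spin": 0.016}, {"dp": [-33.1, -15.5, 2.2], "spin": 0.016}, {"dp": [-33.4, -14.9, 2.3], "spin": 0.016}, {"dp": [-33.6, -14.4, 2.2], "spin": 0.016}, {"dp": [-33.8, -13.9, 2.3], "spin": 0.016}]
--
```

Emit:
{"fn": "arm_command", "kwargs": {"plan": [{"dp": [-31.5,-18.5,0],"spin": 0.016},{"dp": [-31.8,-18,0],"spin": 0.016},{"dp": [-32.1,-17.5,0],"spin": 0.016},{"dp": [-32.3,-17,0],"spin": 0.016},{"dp": [-32.6,-16.5,0],"spin": 0.016}]}}

```text
clock: 14.85
position: [0.4971, -0.0994, 0.2184]
ee_rot: [0.753, 0.658, 0.0, 0.0]
ft_force: [-0.3, -0.3, -0.0]
grip_width: 1.001
grasp_force: 0.0
```

Emit:
{"fn": "arm_command", "kwargs": {"plan": [{"dp": [-32.9,-16,0],"spin": 0.016},{"dp": [-33.1,-15.5,0],"spin": 0.016},{"dp": [-33.4,-14.9,0],"spin": 0.016},{"dp": [-33.6,-14.4,0],"spin": 0.016},{"dp": [-33.8,-13.9,0],"spin": 0.016}]}}

```text
clock: 15.35
position: [0.3958, -0.2516, 0.2186]
ee_rot: [0.779, 0.627, -0.0, 0.0]
ft_force: [-0.7, -0.4, -0.2]
grip_width: 1.001
grasp_force: 0.0
```

Emit:
{"fn": "arm_command", "kwargs": {"plan": [{"dp": [0,0,0],"spin": 0},{"dp": [0,0,0],"spin": 0},{"dp": [0,0,0],"spin": 0},{"dp": [0,0,0],"spin": 0}]}}

```text
clock: 15.75
position: [0.3976, -0.2494, 0.2184]
ee_rot: [0.778, 0.628, 0.0, 0.0]
ft_force: [0.9, -0.2, 0.6]
grip_width: 0.999
grasp_force: 0.0
```

```bash
cat > axis.py <<'E'
from seg import *
def axis(im,c,lo,hi,box,z):
    p,q=blob(im,lo,hi,box); W=np.array([atz(c,u,v,z)[:2] for u,v in p])
    (a,b),(w,h),an=cv2.minAreaRect(W.astype(np.float32)*1000);m=W.mean(0)
    d=np.linalg.eigh(np.cov((W-m).T))[1][:,1];d=d*np.sign(d[1]);t=(W-m)@d
    print(len(p),'px',q,'mean',m,'yaw',np.degrees(np.arctan2(-d[0],d[1])),'ext',t.min(),t.max(),'rect',np.round((a,b,w,h,an),1));return q,m,d
E
python3 plan.py
python3 - <<'E'
from axis import *
c=cam('wrist');w=viewer.camera('wrist');cv2.imwrite('pics/w8.png',w)
ct=cam('top');t=cv2.imread('pics/top0.png')
q,m,d=axis(w,c,(4,150,40),(20,255,255),(100,100,450,420),.0115)
q2,_,_=axis(t,ct,(7,150,90),(18,255,255),(367,235,406,262),.0115)
print(tri(ct,q2,c,q))
axis(w,c,(100,120,40),(125,255,255),(300,60,560,420),.01)
E
```

```text
at [ 0.3976 -0.2494  0.2184] 77.9 t 15.75 j7 0.24 w 0.999 F [ 0.9 -0.2  0.6]
1418 px [282.1643 179.1657] mean [ 0.4024 -0.2405] yaw -12.532499313443221 ext -0.04550812807591146 0.041158789817226565 rect [ 402.4 -242.7   86.7   25.1   77.3]
237 px [385.4135 246.097 ] mean [ 0.4001 -0.2413] yaw -12.169051887096316 ext -0.041332554343706994 0.042136318330180486 rect [ 400.1 -240.9   83.5   24.    78.4]
[ 0.4008 -0.244  -0.0014]
5357 px [455.9533 164.7375] mean [ 0.6043 -0.2688] yaw -2.7562330612765793 ext -0.09713009576752311 0.0828239007728141 rect [ 603.1 -275.9  180.    48.9   87.2]
```

View pics/w8.png

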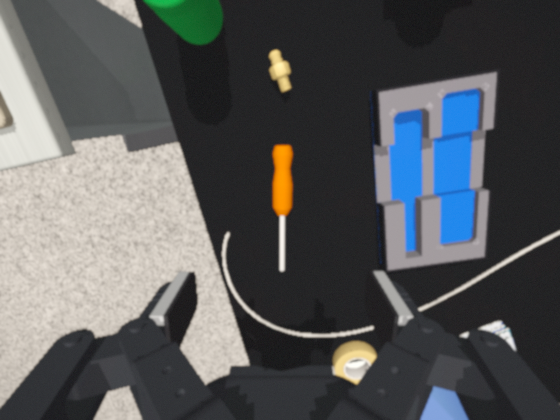

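The wrist view shows the driver handle at (282,180) with the blade running down to (282,270), the tray at (437,170) and the loose union at (281,70). I'll descend on the handle.

Emit:
{"fn": "arm_command", "kwargs": {"plan": [{"dp": [0.5,1.5,35],"spin": 0.003},{"dp": [0,0,45],"spin": 0},{"dp": [0,0,45],"spin": 0},{"dp": [0,0,40],"spin": 0},{"dp": [0,0,22],"spin": 0}]}}

```text
clock: 16.3
position: [0.3974, -0.2487, 0.0283]
ee_rot: [0.779, 0.627, -0.0, -0.002]
ft_force: [0.5, -0.3, 0.7]
grip_width: 1.0
grasp_force: 0.0
```

Emit:
{"fn": "arm_command", "kwargs": {"plan": [{"dp": [0,0,14],"spin": 0},{"dp": [0,0,5],"spin": 0},{"dp": [0,0,0],"spin": 0},{"dp": [0,0,0],"spin": 0}]}}

```text
clock: 16.7
position: [0.3993, -0.2507, 0.0135]
ee_rot: [0.779, 0.626, 0.0, 0.001]
ft_force: [0.2, -0.2, 0.7]
grip_width: 0.994
grasp_force: 0.0
```

```bash
python3 plan.py
```

```text
at [ 0.3993 -0.2507  0.0135] 77.6 t 16.7 j7 0.08 w 0.994 F [ 0.2 -0.2  0.7]
```

Emit:
{"fn": "arm_command", "kwargs": {"plan": [{"dp": [0,0,1.5],"spin": 0},{"dp": [0,0,0],"spin": 0},{"dp": [0,0,0],"spin": 0},{"dp": [0,0,0],"spin": 0},{"dp": [0,0,0],"spin": 0}], "grip": 1, "newtons": 40}}

```text
clock: 17.2
position: [0.3985, -0.2504, 0.0111]
ee_rot: [0.78, 0.626, -0.0, 0.0]
ft_force: [-0.7, 0.7, 4.1]
grip_width: 0.252
grasp_force: 38.9
```

Emit:
{"fn": "arm_command", "kwargs": {"plan": [{"dp": [0,0,0],"spin": 0},{"dp": [0,0,0],"spin": 0},{"dp": [0,0,0],"spin": 0},{"dp": [0,0,0],"spin": 0}]}}

```text
clock: 17.6
position: [0.3985, -0.2505, 0.0111]
ee_rot: [0.78, 0.626, -0.0, 0.0]
ft_force: [-3.1, 0.3, 6.2]
grip_width: 0.249
grasp_force: 39.1
```

Emit:
{"fn": "arm_command", "kwargs": {"plan": [{"dp": [0,0,-10],"spin": 0},{"dp": [0,0,-25],"spin": 0},{"dp": [0,0,-35],"spin": 0},{"dp": [0,0,-20],"spin": 0},{"dp": [0,0,0],"spin": 0}]}}

```text
clock: 18.1
position: [0.4, -0.2512, 0.1041]
ee_rot: [0.78, 0.626, 0.001, 0.003]
ft_force: [0.0, -0.5, -0.3]
grip_width: 0.249
grasp_force: 39.5
```

```bash
python3 - <<'E'
import numpy as np
c=np.array([.574,-.280]);t=np.radians(-2.75);ex=np.array([np.cos(t),np.sin(t)]);ey=np.array([-np.sin(t),np.cos(t)])
print('driver grip',c-.027*ex+.025*ey,'spanner',c+.027*ex+.005*ey)
E
python3 plan.py 8 0.548 -0.2537 0.10 87.25
```

```text
driver grip [ 0.54823055 -0.25373338] spanner [ 0.6012088  -0.27630117]
at [ 0.4    -0.2512  0.1041] 77.6 t 18.1 j7 0.17 w 0.249 F [ 0.  -0.5 -0.3]
[{"dp": [3.7, 18.1, 0.5], "spin": -0.021}, {"dp": [3.3, 18.2, 0.5], "spin": -0.021}, {"dp": [2.9, 18.3, 0.5], "spin": -0.021}, {"dp": [2.5, 18.3, 0.5], "spin": -0.021}, {"dp": [2.1, 18.4, 0.5], "spin": -0.021}]
[{"dp": [1.8, 18.4, 0.5], "spin": -0.021}, {"dp": [1.4, 18.4, 0.5], "spin": -0.021}, {"dp": [1.0, 18.5, 0.6], "spin": -0.021}]
--
```

Emit:
{"fn": "arm_command", "kwargs": {"plan": [{"dp": [3,16,0],"spin": -0.021},{"dp": [3,18,0],"spin": -0.021},{"dp": [2.9,20,0],"spin": -0.021},{"dp": [2.5,21,0],"spin": -0.021},{"dp": [2.1,20,0],"spin": -0.021}]}}

```text
clock: 18.6
position: [0.4947, -0.2531, 0.1001]
ee_rot: [0.745, 0.667, -0.0, -0.001]
ft_force: [-0.2, -1.4, 0.0]
grip_width: 0.25
grasp_force: 39.5
```

Emit:
{"fn": "arm_command", "kwargs": {"plan": [{"dp": [1.5,19,0],"spin": -0.021},{"dp": [1.2,18,0],"spin": -0.021},{"dp": [1,15,0],"spin": -0.021},{"dp": [0,0,0],"spin": 0},{"dp": [0,0,0],"spin": 0}]}}

```text
clock: 19.1
position: [0.5458, -0.2541, 0.1]
ee_rot: [0.724, 0.69, -0.0, -0.001]
ft_force: [0.3, 0.2, -1.0]
grip_width: 0.252
grasp_force: 39.5
```

```bash
python3 plan.py 2 .548 -.255 .1 87.25
python3 - <<'E'
from axis import *
c=cam('wrist');w=viewer.camera('wrist')
t=np.radians(-2.75);C=np.array([.574,-.280])
for x,y,z in((-46,83,22),(-8,83,22),(-63,109,22),(63,109,22),(-8,50,22),(5,50,22)):
    X=[*(C+np.array([x*np.cos(t)-y*np.sin(t),x*np.sin(t)+y*np.cos(t)])/1000),z/1000];u=px(c,X);print(x,y,u.round(1));cv2.circle(w,tuple(int(v) for v in u.round()),2,(0,255,0),-1)
cv2.imwrite('pics/w9.png',cv2.resize(w[30:420,130:430],(600,780))[:600])
E
```

```text
at [ 0.5458 -0.2541  0.1   ] 87.2 t 19.1 j7 0.13 w 0.252 F [ 0.3  0.2 -1. ]
[{"dp": [-0.4, 1.1, 0.0], "spin": -0.001}, {"dp": [-0.4, 1.2, 0.0], "spin": -0.001}]
--
-46 83 [256.1 149.6]
-8 83 [309.4 149.5]
-63 109 [230.2 111. ]
63 109 [414.3 110.7]
-8 50 [308.1 194.4]
5 50 [325.5 194.4]
```

View pics/w9.png

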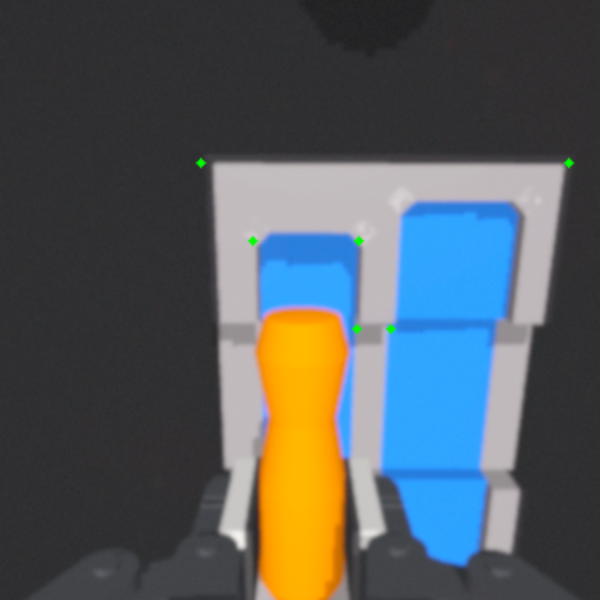

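The projected tray corners land within 1–2 px of the image: the pocket spans (258..358,235) in the crop, and the trough is open at the side. The handle sits over its pocket. I'll lower it.

Emit:
{"fn": "arm_command", "kwargs": {"plan": [{"dp": [0.8,2.5,12],"spin": 0},{"dp": [0,0,20],"spin": 0},{"dp": [0,0,18],"spin": 0},{"dp": [0,0,10],"spin": 0},{"dp": [0,0,0],"spin": 0}]}}

```text
clock: 19.65
position: [0.5477, -0.2535, 0.039]
ee_rot: [0.724, 0.69, -0.001, -0.001]
ft_force: [0.4, 0.5, 0.4]
grip_width: 0.249
grasp_force: 39.5
```

Emit:
{"fn": "arm_command", "kwargs": {"plan": [{"dp": [0,0,8],"spin": 0},{"dp": [0,0,7],"spin": 0},{"dp": [0,0,5],"spin": 0},{"dp": [0,0,3],"spin": 0},{"dp": [0,0,0],"spin": 0}]}}

```text
clock: 20.15
position: [0.5488, -0.2537, 0.0174]
ee_rot: [0.724, 0.69, -0.0, -0.0]
ft_force: [0.7, -0.2, -0.2]
grip_width: 0.249
grasp_force: 39.5
```

```bash
python3 plan.py
```

```text
at [ 0.5488 -0.2537  0.0174] 87.2 t 20.15 j7 0.08 w 0.249 F [ 0.7 -0.2 -0.2]
```

Emit:
{"fn": "arm_command", "kwargs": {"plan": [{"dp": [0,0,1.5],"spin": 0},{"dp": [0,0,0.5],"spin": 0},{"dp": [0,0,0],"spin": 0}]}}

```text
clock: 20.45
position: [0.5491, -0.2538, 0.0159]
ee_rot: [0.724, 0.69, 0.0, 0.0]
ft_force: [-0.3, -0.8, -0.9]
grip_width: 0.25
grasp_force: 39.5
```

Emit:
{"fn": "arm_command", "kwargs": {"plan": [{"dp": [0,0,0],"spin": 0},{"dp": [0,0,0],"spin": 0},{"dp": [0,0,0],"spin": 0},{"dp": [0,0,0],"spin": 0}], "grip": 0}}

```text
clock: 20.85
position: [0.549, -0.2539, 0.0159]
ee_rot: [0.724, 0.69, 0.0, 0.0]
ft_force: [-0.2, 0.7, -1.4]
grip_width: 0.501
grasp_force: 0.0
```

Emit:
{"fn": "arm_command", "kwargs": {"plan": [{"dp": [0,0,-15],"spin": 0},{"dp": [0,0,-40],"spin": 0},{"dp": [0,0,-50],"spin": 0},{"dp": [0,0,-50],"spin": 0},{"dp": [0,0,-40],"spin": 0}]}}

```text
clock: 21.35
position: [0.5494, -0.2535, 0.2154]
ee_rot: [0.724, 0.69, 0.001, 0.002]
ft_force: [0.4, -0.4, 0.1]
grip_width: 0.495
grasp_force: 0.0
```

```bash
python3 - <<'E'
from seg import *
c=cam('wrist');w=viewer.camera('wrist');t=np.radians(-2.75);C=np.array([.5745,-.278])
for a in((-27,30),(27,5)):
    x,y=a;print(a,px(c,[*(C+np.array([x*np.cos(t)-y*np.sin(t),x*np.sin(t)+y*np.cos(t)])/1000),.02]))
cv2.imwrite('pics/w10.png',w)
E
python3 plan.py 15 .367 .284 .19 76.5
```

```text
(-27, 30) [278.6426 183.8418]
(27, 5) [324.6741 204.6089]
at [ 0.5518 -0.2542  0.222 ] 87.2 t 21.4 j7 0.17 w 0.501 F [ 2.2 -0.5  6.8]
[{"dp": [35.2, -14.0, 2.1], "spin": 0.012}, {"dp": [35.1, -14.5, 2.1], "spin": 0.012}, {"dp": [34.9, -14.9, 2.1], "spin": 0.012}, {"dp": [34.7, -15.3, 2.1], "spin": 0.012}, {"dp": [34.5, -15.7, 2.1], "spin": 0.012}]
[{"dp": [34.3, -16.1, 2.1], "spin": 0.012}, {"dp": [34.1, -16.6, 2.2], "spin": 0.012}, {"dp": [34.0, -17.0, 2.1], "spin": 0.012}, {"dp": [33.7, -17.4, 2.2], "spin": 0.012}, {"dp": [33.5, -17.8, 2.1], "spin": 0.012}]
[{"dp": [33.3, -18.1, 2.2], "spin": 0.012}, {"dp": [33.1, -18.6, 2.1], "spin": 0.012}, {"dp": [32.9, -18.9, 2.2], "spin": 0.012}, {"dp": [32.7, -19.4, 2.1], "spin": 0.012}, {"dp": [32.4, -19.7, 2.2], "spin": 0.012}]
--
```

View pics/w10.png

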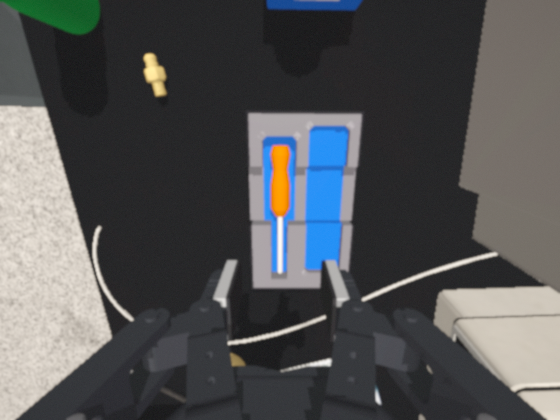

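The driver lies in its cut-out, with its handle at (281,180) in the pocket and the blade in the slot. Next the spanner.

Emit:
{"fn": "arm_command", "kwargs": {"plan": [{"dp": [35,-14,0],"spin": 0.012},{"dp": [35,-14.5,0],"spin": 0.012},{"dp": [35,-15,0],"spin": 0.012},{"dp": [34.7,-15.3,0],"spin": 0.012},{"dp": [34.5,-15.7,0],"spin": 0.012}], "grip": -1}}

```text
clock: 21.9
position: [0.4867, -0.073, 0.2116]
ee_rot: [0.745, 0.667, 0.0, 0.001]
ft_force: [0.3, 0.2, 0.2]
grip_width: 1.003
grasp_force: 0.0
```

Emit:
{"fn": "arm_command", "kwargs": {"plan": [{"dp": [34.3,-16.1,2],"spin": 0.012},{"dp": [34.1,-16.6,2],"spin": 0.012},{"dp": [34,-17,2],"spin": 0.012},{"dp": [33.7,-17.4,2],"spin": 0.012},{"dp": [33.5,-17.8,2],"spin": 0.012}]}}

```text
clock: 22.4
position: [0.425, 0.1063, 0.2015]
ee_rot: [0.764, 0.645, 0.0, 0.001]
ft_force: [0.8, -0.3, 0.1]
grip_width: 1.003
grasp_force: 0.0
```

Emit:
{"fn": "arm_command", "kwargs": {"plan": [{"dp": [33.3,-18.1,2],"spin": 0.012},{"dp": [33.1,-18.6,2],"spin": 0.012},{"dp": [32.9,-18.9,2],"spin": 0.012},{"dp": [32.7,-19.4,2],"spin": 0.012},{"dp": [32.4,-19.7,2],"spin": 0.012}]}}

```text
clock: 22.9
position: [0.3636, 0.2857, 0.1916]
ee_rot: [0.783, 0.621, 0.001, 0.001]
ft_force: [0.9, 0.0, -0.4]
grip_width: 0.999
grasp_force: 0.0
```

Emit:
{"fn": "arm_command", "kwargs": {"plan": [{"dp": [0,0,0],"spin": 0},{"dp": [0,0,0],"spin": 0},{"dp": [0,0,0],"spin": 0},{"dp": [0,0,0],"spin": 0}]}}

```text
clock: 23.3
position: [0.3649, 0.2833, 0.1909]
ee_rot: [0.784, 0.621, 0.0, 0.0]
ft_force: [0.3, -0.1, 0.3]
grip_width: 1.0
grasp_force: 0.0
```

```bash
python3 plan.py
python3 - <<'E'
from axis import *
c=cam('wrist');w=viewer.camera('wrist');cv2.imwrite('pics/w11.png',w)
print(px(c,[.367,.284,.008]))
ct=cam('top');t=cv2.imread('pics/top0.png')
q,m,d=axis(w,c,(0,0,90),(180,80,255),(200,60,360,330),.008)
q2,_,_=axis(t,ct,(0,0,90),(180,80,255),(168,241,234,273),.008)
print(tri(ct,q2,c,q))
E
```

```text
at [0.3649 0.2833 0.1909] 76.8 t 23.3 j7 -1.05 w 1.0 F [ 0.3 -0.1  0.3]
[281.3285 191.5676]
2029 px [284.9596 186.9606] mean [0.3715 0.2858] yaw -14.917149897322192 ext -0.08402825218010082 0.08003792331444347 rect [369.2 284.4 163.6  28.7  76.7]
337 px [201.5697 255.727 ] mean [0.3678 0.2791] yaw -14.946156908924394 ext -0.0782458879292604 0.08694952959407112 rect [366.8 284.  164.8  30.   76.9]
[ 0.3685  0.2827 -0.0159]
```

View pics/w11.png

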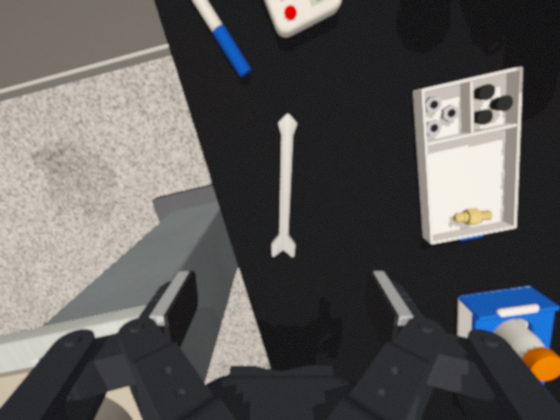

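The wrist view shows the spanner shaft from (287,114) to the open jaw at (283,257), about 1.7° off the tool axis. The box is at (470,155), with its fixed union at (475,216). I'll use yaw −15° and middle (0.3685, 0.2845).

Emit:
{"fn": "arm_command", "kwargs": {"plan": [{"dp": [2,3,35],"spin": 0.031},{"dp": [0,0,45],"spin": 0},{"dp": [0,0,40],"spin": 0},{"dp": [0,0,30],"spin": 0},{"dp": [0,0,15],"spin": 0}]}}

```text
clock: 23.85
position: [0.3668, 0.284, 0.0232]
ee_rot: [0.793, 0.609, -0.002, -0.0]
ft_force: [0.7, -0.9, 0.7]
grip_width: 0.999
grasp_force: 0.0
```

Emit:
{"fn": "arm_command", "kwargs": {"plan": [{"dp": [0,0,10],"spin": 0},{"dp": [0,0,3],"spin": 0},{"dp": [0,0,0],"spin": 0},{"dp": [0,0,0],"spin": 0}]}}

```text
clock: 24.25
position: [0.3684, 0.2858, 0.0137]
ee_rot: [0.793, 0.609, 0.001, 0.0]
ft_force: [-0.1, -0.2, -0.8]
grip_width: 0.999
grasp_force: 0.0
```

```bash
python3 plan.py 2 .3685 .2845 .010 75
```

```text
at [0.3684 0.2858 0.0137] 75.1 t 24.25 j7 -1.36 w 0.999 F [-0.1 -0.2 -0.8]
[{"dp": [-0.6, 0.2, 1.8], "spin": 0.001}, {"dp": [-0.6, 0.2, 1.9], "spin": 0.001}]
--
```

Emit:
{"fn": "arm_command", "kwargs": {"plan": [{"dp": [-1,0.5,2],"spin": 0},{"dp": [0,0,1.5],"spin": 0},{"dp": [0,0,0],"spin": 0}]}}

```text
clock: 24.55
position: [0.368, 0.2843, 0.0093]
ee_rot: [0.793, 0.609, 0.0, 0.0]
ft_force: [-0.1, -0.2, 0.4]
grip_width: 0.995
grasp_force: 0.0
```

Emit:
{"fn": "arm_command", "kwargs": {"plan": [{"dp": [0,0,0],"spin": 0},{"dp": [0,0,0],"spin": 0},{"dp": [0,0,0],"spin": 0},{"dp": [0,0,0],"spin": 0},{"dp": [0,0,0],"spin": 0}], "grip": 1, "newtons": 50}}

```text
clock: 25.05
position: [0.368, 0.2846, 0.0096]
ee_rot: [0.793, 0.609, 0.0, 0.0]
ft_force: [0.1, -0.7, 4.8]
grip_width: 0.258
grasp_force: 48.9
```

Emit:
{"fn": "arm_command", "kwargs": {"plan": [{"dp": [0,0,0],"spin": 0},{"dp": [0,0,0],"spin": 0},{"dp": [0,0,0],"spin": 0},{"dp": [0,0,0],"spin": 0}]}}

```text
clock: 25.45
position: [0.368, 0.2846, 0.0096]
ee_rot: [0.793, 0.609, 0.0, 0.0]
ft_force: [-1.8, -1.2, 4.6]
grip_width: 0.261
grasp_force: 49.0
```

Emit:
{"fn": "arm_command", "kwargs": {"plan": [{"dp": [0,0,-10],"spin": 0},{"dp": [0,0,-30],"spin": 0},{"dp": [0,0,-30],"spin": 0},{"dp": [0,0,0],"spin": 0}]}}

```text
clock: 25.85
position: [0.3695, 0.2861, 0.0829]
ee_rot: [0.793, 0.61, 0.003, 0.001]
ft_force: [1.0, -0.7, -0.7]
grip_width: 0.261
grasp_force: 49.4
```

```bash
python3 - <<'E'
from seg import *
w=viewer.camera('wrist');cv2.imwrite('pics/w12.png',w)
E
python3 plan.py 5 .36 .26 .20 80 13 .6015 -.2745 .20 87.25
```

```text
at [0.369  0.2851 0.0811] 75.1 t 25.9 j7 -1.26 w 0.258 F [-0.1 -1.  -2.1]
[{"dp": [-5.3, -0.4, -23.8], "spin": -0.017}, {"dp": [-5.3, -0.5, -23.8], "spin": -0.017}, {"dp": [-5.3, -0.6, -23.8], "spin": -0.017}, {"dp": [-5.3, -0.8, -23.8], "spin": -0.017}, {"dp": [-5.3, -0.8, -23.7], "spin": -0.017}]
--
[{"dp": [-37.2, 25.5, -0.0], "spin": -0.01}, {"dp": [-37.5, 25.1, -0.0], "spin": -0.01}, {"dp": [-37.7, 24.7, -0.0], "spin": -0.01}, {"dp": [-38.0, 24.3, -0.0], "spin": -0.01}, {"dp": [-38.2, 24.0, -0.0], "spin": -0.01}]
[{"dp": [-38.5, 23.6, -0.0], "spin": -0.01}, {"dp": [-38.7, 23.2, -0.0], "spin": -0.01}, {"dp": [-38.9, 22.8, -0.0], "spin": -0.01}, {"dp": [-39.2, 22.4, -0.0], "spin": -0.01}, {"dp": [-39.4, 22.0, -0.0], "spin": -0.01}]
[{"dp": [-39.6, 21.6, -0.0], "spin": -0.01}, {"dp": [-39.8, 21.2, -0.0], "spin": -0.01}, {"dp": [-40.1, 20.8, -0.0], "spin": -0.01}]
--
```

View pics/w12.png

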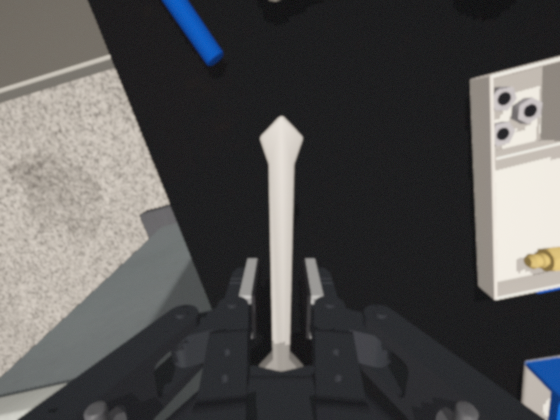

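The spanner is held straight, its ring end at (282,117). I'll lift and carry it to the tray.

Emit:
{"fn": "arm_command", "kwargs": {"plan": [{"dp": [-5,0,-15],"spin": -0.017},{"dp": [-5,0,-25],"spin": -0.017},{"dp": [-5,-1,-30],"spin": -0.017},{"dp": [-5,-1,-30],"spin": -0.017},{"dp": [-10,3,-20],"spin": -0.017}]}}

```text
clock: 26.4
position: [0.3618, 0.2556, 0.2004]
ee_rot: [0.765, 0.643, 0.0, -0.0]
ft_force: [0.2, -0.0, 0.0]
grip_width: 0.258
grasp_force: 49.4
```

Emit:
{"fn": "arm_command", "kwargs": {"plan": [{"dp": [-30,20,0],"spin": -0.01},{"dp": [-37.5,25,0],"spin": -0.01},{"dp": [-37.7,24.7,0],"spin": -0.01},{"dp": [-38,24.3,0],"spin": -0.01},{"dp": [-38.2,24,0],"spin": -0.01}]}}

```text
clock: 26.9
position: [0.4511, 0.0557, 0.1987]
ee_rot: [0.75, 0.662, -0.001, 0.0]
ft_force: [1.3, 0.2, 0.1]
grip_width: 0.26
grasp_force: 49.4
```

Emit:
{"fn": "arm_command", "kwargs": {"plan": [{"dp": [-38.5,23.6,0],"spin": -0.01},{"dp": [-38.7,23.2,0],"spin": -0.01},{"dp": [-38.9,22.8,0],"spin": -0.01},{"dp": [-39.2,22.4,0],"spin": -0.01},{"dp": [-39.4,22,0],"spin": -0.01}]}}

```text
clock: 27.4
position: [0.5441, -0.1498, 0.1982]
ee_rot: [0.733, 0.68, -0.001, -0.001]
ft_force: [0.4, 0.7, 0.4]
grip_width: 0.255
grasp_force: 49.4
```

Emit:
{"fn": "arm_command", "kwargs": {"plan": [{"dp": [-38,21,0],"spin": -0.01},{"dp": [-32,19,0],"spin": -0.01},{"dp": [-18,12,0],"spin": -0.01},{"dp": [0,0,0],"spin": 0},{"dp": [0,0,0],"spin": 0}]}}

```text
clock: 27.9
position: [0.5896, -0.2386, 0.198]
ee_rot: [0.723, 0.691, -0.0, -0.001]
ft_force: [-0.2, 0.2, -0.1]
grip_width: 0.257
grasp_force: 49.4
```

```bash
python3 - <<'E'
from seg import *
p=viewer.camera_params('wrist');f=210/np.tan(np.radians(p['vertical_fov'])/2);T=np.array(p['T_tool_cam'])
d=T[:3,:3]@np.array([(282-p['cx'])/f,(117-p['cy'])/f,1]);o=T[:3,3]
for z in (.0016,.005,.009):print(o+d*(z-o[2])/d[2])  # underside/top in tool frame
E
python3 plan.py 5 .6015 -.2745 .08 87.25
```

```text
[0.0809 0.0016 0.0016]
[0.0809 0.0016 0.005 ]
[0.0809 0.0016 0.009 ]
at [ 0.5896 -0.2386  0.198 ] 87.4 t 27.9 j7 0.08 w 0.257 F [-0.2  0.2 -0.1]
[{"dp": [-7.1, 2.7, 23.6], "spin": 0.001}, {"dp": [-7.1, 2.7, 23.6], "spin": 0.001}, {"dp": [-7.1, 2.7, 23.6], "spin": 0.001}, {"dp": [-7.0, 2.7, 23.6], "spin": 0.001}, {"dp": [-7.0, 2.7, 23.6], "spin": 0.001}]
--
```

Emit:
{"fn": "arm_command", "kwargs": {"plan": [{"dp": [-7,2.7,20],"spin": 0},{"dp": [-7,2.7,25],"spin": 0},{"dp": [-7,2.7,28],"spin": 0},{"dp": [-7,2.7,25],"spin": 0},{"dp": [-7,2,20],"spin": 0}]}}

```text
clock: 28.4
position: [0.6007, -0.2733, 0.0797]
ee_rot: [0.722, 0.692, -0.0, -0.001]
ft_force: [0.9, 0.9, -1.5]
grip_width: 0.258
grasp_force: 49.4
```

Emit:
{"fn": "arm_command", "kwargs": {"plan": [{"dp": [0,0,0],"spin": 0},{"dp": [0,0,0],"spin": 0},{"dp": [0,0,0],"spin": 0}]}}

```text
clock: 28.7
position: [0.6022, -0.2741, 0.0831]
ee_rot: [0.723, 0.691, 0.001, 0.001]
ft_force: [-0.7, 1.0, 1.0]
grip_width: 0.257
grasp_force: 49.4
```

```bash
python3 plan.py 2 .6017 -.2743 .08 87.25
python3 - <<'E'
from seg import *
c=cam('wrist');w=viewer.camera('wrist');t=np.radians(-2.75);C=np.array([.5745,-.278])
for x,y,z in((5,94,22),(49,94,22),(63,109,22)):
    X=[*(C+np.array([x*np.cos(t)-y*np.sin(t),x*np.sin(t)+y*np.cos(t)])/1000),z/1000];u=px(c,X);cv2.circle(w,tuple(int(v) for v in u.round()),2,(0,255,0),-1)
cv2.imwrite('pics/w13.png',w)
E
```

```text
at [ 0.6022 -0.2741  0.0831] 87.5 t 28.7 j7 0.08 w 0.257 F [-0.7  1.   1. ]
[{"dp": [-0.1, -0.2, 1.5], "spin": 0.002}, {"dp": [-0.1, -0.3, 1.6], "spin": 0.002}]
--
```

View pics/w13.png

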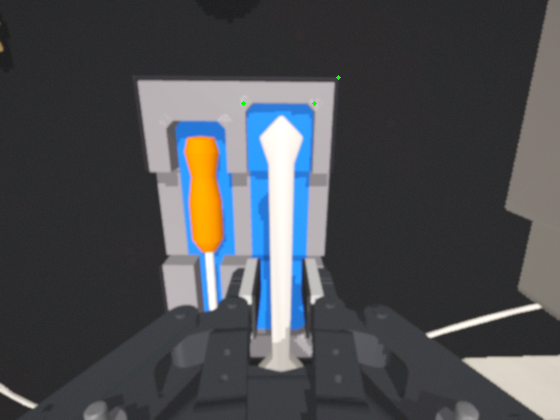

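The spanner is over its cut-out: the pocket spans columns 246–312 and the spanner is at 281. I'll lower it.

Emit:
{"fn": "arm_command", "kwargs": {"plan": [{"dp": [0,-0.8,12],"spin": 0},{"dp": [0,0,16],"spin": 0},{"dp": [0,0,12],"spin": 0},{"dp": [0,0,6],"spin": 0},{"dp": [0,0,0],"spin": 0}]}}

```text
clock: 29.25
position: [0.5997, -0.2743, 0.0336]
ee_rot: [0.723, 0.691, -0.0, -0.001]
ft_force: [0.5, 0.5, -1.2]
grip_width: 0.256
grasp_force: 49.4
```

Emit:
{"fn": "arm_command", "kwargs": {"plan": [{"dp": [0,0,5],"spin": 0},{"dp": [0,0,3],"spin": 0},{"dp": [0,0,2],"spin": 0},{"dp": [0,0,0],"spin": 0},{"dp": [0,0,0],"spin": 0}]}}

```text
clock: 29.75
position: [0.6006, -0.2747, 0.0255]
ee_rot: [0.723, 0.691, 0.0, 0.0]
ft_force: [-0.2, 1.2, -0.8]
grip_width: 0.257
grasp_force: 49.4
```

```bash
python3 plan.py
```

```text
at [ 0.6006 -0.2747  0.0255] 87.4 t 29.75 j7 0.06 w 0.257 F [-0.2  1.2 -0.8]
```

Emit:
{"fn": "arm_command", "kwargs": {"plan": [{"dp": [0,0,1.2],"spin": 0},{"dp": [0,0,0.8],"spin": 0},{"dp": [0,0,0],"spin": 0}]}}

```text
clock: 30.05
position: [0.6006, -0.2747, 0.0237]
ee_rot: [0.723, 0.691, 0.0, 0.0]
ft_force: [-0.4, 0.9, 3.2]
grip_width: 0.26
grasp_force: 49.8
```

Emit:
{"fn": "arm_command", "kwargs": {"plan": [{"dp": [0,0,0],"spin": 0},{"dp": [0,0,0],"spin": 0},{"dp": [0,0,0],"spin": 0},{"dp": [0,0,0],"spin": 0}], "grip": 0.2}}

```text
clock: 30.45
position: [0.6005, -0.2746, 0.0233]
ee_rot: [0.723, 0.691, 0.0, 0.0]
ft_force: [-0.4, 0.1, 0.5]
grip_width: 0.398
grasp_force: 0.0
```

Emit:
{"fn": "arm_command", "kwargs": {"plan": [{"dp": [0,0,-15],"spin": 0},{"dp": [0,0,-40],"spin": 0},{"dp": [0,0,-50],"spin": 0},{"dp": [0,0,-50],"spin": 0},{"dp": [0,0,-10],"spin": 0}]}}

```text
clock: 30.95
position: [0.6032, -0.275, 0.1966]
ee_rot: [0.723, 0.691, 0.002, 0.005]
ft_force: [0.6, -0.3, 1.0]
grip_width: 0.403
grasp_force: 0.0
```

```bash
python3 plan.py 7 .4223 -.126 .17 97.4
python3 - <<'E'
from axis import *
c=cam('wrist');w=viewer.camera('wrist');cv2.imwrite('pics/w14.png',w)
C=np.array([.5745,-.278]);t=np.radians(-2.75);E=np.array([[np.cos(t),-np.sin(t)],[np.sin(t),np.cos(t)]])
q,m,d=axis(w,c,(0,0,150),(180,45,255),(285,60,360,330),.022);print('spanner tray xy',E.T@(m-C))
q,m,d=axis(w,c,(4,150,40),(20,255,255),(100,60,330,400),.016);print('handle tray xy',E.T@(m-C))
E
```

```text
at [ 0.6032 -0.275   0.1966] 87.4 t 30.95 j7 0.12 w 0.403 F [ 0.6 -0.3  1. ]
[{"dp": [20.1, -26.8, 3.8], "spin": -0.025}, {"dp": [20.8, -26.2, 3.8], "spin": -0.025}, {"dp": [21.4, -25.7, 3.8], "spin": -0.025}, {"dp": [22.0, -25.2, 3.8], "spin": -0.025}, {"dp": [22.7, -24.6, 3.8], "spin": -0.025}]
[{"dp": [23.3, -24.1, 3.8], "spin": -0.025}, {"dp": [23.9, -23.5, 3.8], "spin": -0.025}]
--
807 px [301.6059 116.7708] mean [ 0.6304 -0.1969] yaw 8.150697086230274 ext -0.0352190899674424 0.024184019795179673 rect [ 626.3 -203.2   56.6   24.7   89.2]
spanner tray xy [0.0519 0.0837]
1270 px [227.8622 166.3213] mean [ 0.5505 -0.2441] yaw -3.260885402953241 ext -0.041708540036765135 0.039136528066418846 rect [ 550.5 -245.4   80.8   20.1   86.8]
handle tray xy [-0.0256  0.0327]
```

Emit:
{"fn": "arm_command", "kwargs": {"plan": [{"dp": [20,-27,3],"spin": -0.025},{"dp": [21,-26,4],"spin": -0.025},{"dp": [21.5,-25.5,4],"spin": -0.025},{"dp": [22,-25,4],"spin": -0.025},{"dp": [22.5,-24.5,4],"spin": -0.025}], "grip": -0.3}}

```text
clock: 31.5
position: [0.4702, -0.1672, 0.1684]
ee_rot: [0.678, 0.735, -0.0, -0.001]
ft_force: [0.5, -0.4, 0.7]
grip_width: 0.647
grasp_force: 0.0
```

Emit:
{"fn": "arm_command", "kwargs": {"plan": [{"dp": [23,-24,4],"spin": -0.025},{"dp": [24,-24,4],"spin": -0.025},{"dp": [0,0,0],"spin": 0},{"dp": [0,0,0],"spin": 0},{"dp": [0,0,0],"spin": 0}]}}

```text
clock: 32.0
position: [0.4201, -0.1263, 0.1614]
ee_rot: [0.66, 0.751, 0.0, 0.0]
ft_force: [0.3, -0.6, 0.3]
grip_width: 0.65
grasp_force: 0.0
```

```bash
python3 plan.py
python3 - <<'E'
from axis import *
c=cam('wrist');w=viewer.camera('wrist');cv2.imwrite('pics/w15.png',w);print(px(c,[.422,-.126,.01]))
q,m,d=axis(w,c,(12,50,50),(35,255,255),(200,120,360,270),.010)
p,_=blob(w,(12,50,50),(35,255,255),(200,120,360,270));W=np.array([atz(c,u,v,.01)[:2] for u,v in p])
s=(W-m)@d;n=(W-m)@np.array([d[1],-d[0]])
for a in np.arange(-.024,.024,.004):
    k=(s>=a)&(s<a+.004);k.any() and print(round(a*1000),k.sum(),n[k].min().round(4),n[k].max().round(4))
t=viewer.camera('top');ct=cam('top')
p2,q2=blob(cv2.imread('pics/top0.png'),(12,50,60),(35,255,255),(332,231,357,246));print('tri',tri(ct,q2,c,q))
print([(r['position'],r['score']) for r in finder.find_in('wrist','hose_union')[:2]])
E
```

```text
at [ 0.4201 -0.1263  0.1614] 97.4 t 32.0 j7 0.31 w 0.65 F [ 0.3 -0.6  0.3]
[281.6457 199.9838]
768 px [283.7643 199.7057] mean [ 0.4241 -0.1256] yaw 8.201891039836772 ext -0.02388968471464007 0.022442071251696505 rect [ 423.9 -126.3   23.4   46.3    8.3]
-24 36 -0.0062 0.0062
-20 60 -0.0072 0.0073
-16 45 -0.0071 0.0073
-12 62 -0.008 0.0083
-8 86 -0.011 0.0114
-4 94 -0.012 0.0114
0 84 -0.0119 0.0114
4 84 -0.0118 0.0114
8 70 -0.0097 0.0104
12 62 -0.0076 0.0074
16 60 -0.0075 0.0074
20 25 -0.0055 0.0054
tri [ 0.4228 -0.1253  0.0111]
[([0.4266, -0.1219, 0.0108], 0.67)]
```

Emit:
{"fn": "arm_command", "kwargs": {"plan": [{"dp": [0,3,30],"spin": -0.01},{"dp": [0,0,40],"spin": 0},{"dp": [0,0,35],"spin": 0},{"dp": [0,0,25],"spin": 0},{"dp": [0,0,12],"spin": 0}]}}

```text
clock: 32.65
position: [0.4217, -0.125, 0.0171]
ee_rot: [0.656, 0.755, -0.0, -0.002]
ft_force: [-0.3, 0.8, 0.3]
grip_width: 0.648
grasp_force: 0.0
```

Emit:
{"fn": "arm_command", "kwargs": {"plan": [{"dp": [0,0,6],"spin": 0},{"dp": [0,0,0],"spin": 0},{"dp": [0,0,0],"spin": 0},{"dp": [0,0,0],"spin": 0}]}}

```text
clock: 33.05
position: [0.4235, -0.1258, 0.0143]
ee_rot: [0.656, 0.755, 0.0, 0.001]
ft_force: [-0.7, -0.3, 0.3]
grip_width: 0.646
grasp_force: 0.0
```

```bash
python3 plan.py 1 .4235 -.126 .0105 98
```

```text
at [ 0.4235 -0.1258  0.0143] 98.0 t 33.05 j7 0.11 w 0.646 F [-0.7 -0.3  0.3]
[{"dp": [-0.2, -0.0, 3.8], "spin": 0.0}]
--
```

Emit:
{"fn": "arm_command", "kwargs": {"plan": [{"dp": [0,0,2.5],"spin": 0},{"dp": [0,0,1.5],"spin": 0},{"dp": [0,0,0],"spin": 0}]}}

```text
clock: 33.35
position: [0.4226, -0.1255, 0.0092]
ee_rot: [0.656, 0.755, -0.0, 0.0]
ft_force: [-1.0, -0.2, 0.1]
grip_width: 0.648
grasp_force: 0.0
```

Emit:
{"fn": "arm_command", "kwargs": {"plan": [{"dp": [0,0,0],"spin": 0},{"dp": [0,0,0],"spin": 0},{"dp": [0,0,0],"spin": 0},{"dp": [0,0,0],"spin": 0},{"dp": [0,0,0],"spin": 0}], "grip": 1, "newtons": 40}}

```text
clock: 33.85
position: [0.4227, -0.1255, 0.0095]
ee_rot: [0.656, 0.755, -0.0, 0.0]
ft_force: [-2.2, 0.2, 5.3]
grip_width: 0.207
grasp_force: 39.0
```

Emit:
{"fn": "arm_command", "kwargs": {"plan": [{"dp": [0,0,0],"spin": 0},{"dp": [0,0,0],"spin": 0},{"dp": [0,0,0],"spin": 0}]}}

```text
clock: 34.15
position: [0.4227, -0.1255, 0.0095]
ee_rot: [0.656, 0.755, -0.0, 0.0]
ft_force: [-2.0, 0.5, 5.5]
grip_width: 0.209
grasp_force: 39.0
```

Emit:
{"fn": "arm_command", "kwargs": {"plan": [{"dp": [0,0,-15],"spin": 0},{"dp": [0,0,-40],"spin": 0},{"dp": [0,0,-50],"spin": 0},{"dp": [0,0,-50],"spin": 0},{"dp": [0,0,-25],"spin": 0}]}}

```text
clock: 34.65
position: [0.424, -0.1255, 0.1932]
ee_rot: [0.656, 0.755, 0.001, 0.002]
ft_force: [1.2, 0.0, -0.5]
grip_width: 0.207
grasp_force: 39.3
```

```bash
python3 plan.py 11 .564 .258 .19 90
```

```text
at [ 0.424  -0.1255  0.1932] 98.1 t 34.65 j7 0.34 w 0.207 F [ 1.2  0.  -0.5]
[{"dp": [32.7, 17.5, 0.3], "spin": 0.013}, {"dp": [33.0, 17.1, 0.3], "spin": 0.013}, {"dp": [33.2, 16.6, 0.3], "spin": 0.013}, {"dp": [33.4, 16.2, 0.3], "spin": 0.013}, {"dp": [33.6, 15.8, 0.3], "spin": 0.013}]
[{"dp": [33.8, 15.3, 0.3], "spin": 0.013}, {"dp": [34.0, 14.9, 0.3], "spin": 0.013}, {"dp": [34.2, 14.4, 0.3], "spin": 0.013}, {"dp": [34.4, 14.0, 0.3], "spin": 0.013}, {"dp": [34.5, 13.5, 0.2], "spin": 0.013}]
[{"dp": [34.7, 13.1, 0.3], "spin": 0.013}]
--
```

Emit:
{"fn": "arm_command", "kwargs": {"plan": [{"dp": [20,10,0],"spin": 0.013},{"dp": [33,17,0],"spin": 0.013},{"dp": [33.2,16.6,0],"spin": 0.013},{"dp": [33.4,16.2,0],"spin": 0.013},{"dp": [33.6,15.8,0],"spin": 0.013}]}}

```text
clock: 35.15
position: [0.481, 0.0364, 0.1893]
ee_rot: [0.681, 0.733, 0.0, 0.0]
ft_force: [-0.7, -0.7, 0.4]
grip_width: 0.207
grasp_force: 39.3
```

Emit:
{"fn": "arm_command", "kwargs": {"plan": [{"dp": [33.8,15.3,0],"spin": 0.013},{"dp": [34,14.9,0],"spin": 0.013},{"dp": [34.2,14.4,0],"spin": 0.013},{"dp": [34.4,14,0],"spin": 0.013},{"dp": [34.5,13.5,0],"spin": 0.013}]}}

```text
clock: 35.65
position: [0.5448, 0.2107, 0.1888]
ee_rot: [0.704, 0.71, -0.0, -0.0]
ft_force: [0.2, -1.0, 0.6]
grip_width: 0.207
grasp_force: 39.3
```

Emit:
{"fn": "arm_command", "kwargs": {"plan": [{"dp": [30,13,0],"spin": 0.013},{"dp": [17.5,7.5,0],"spin": 0},{"dp": [0,0,0],"spin": 0},{"dp": [0,0,0],"spin": 0},{"dp": [0,0,0],"spin": 0}]}}

```text
clock: 36.15
position: [0.5647, 0.2559, 0.1891]
ee_rot: [0.709, 0.706, -0.0, 0.0]
ft_force: [0.2, -0.9, -0.3]
grip_width: 0.201
grasp_force: 39.3
```

```bash
python3 plan.py 3 .564 .258 .08 90
python3 - <<'E'
from axis import *
c=cam('wrist');w=viewer.camera('wrist');cv2.imwrite('pics/w16.png',w)
p,q=blob(w,(0,0,100),(180,70,255),(60,0,500,300));W=np.array([atz(c,u,v,.021)[:2] for u,v in p])*1000
print(len(p),W.min(0),W.max(0),cv2.minAreaRect(W.astype(np.float32)))
print('pix range',p.min(0),p.max(0))
for X in((-47,83),(47,83),(-47,-83),(47,-83),(0,-12)): print(X,px(c,[.564+X[0]/1000,.270+X[1]/1000,.021]).round())
print([(r['position'],r['score'],px(c,r['position'])) for r in finder.find_in('wrist','parts_box')[:2]],[(r['position'],r['score']) for r in finder.find_in('wrist','hose_union')[:3]])
E
```

```text
at [0.5647 0.2559 0.1891] 89.8 t 36.15 j7 -0.79 w 0.201 F [ 0.2 -0.9 -0.3]
[{"dp": [0.7, -0.2, 36.4], "spin": -0.001}, {"dp": [0.7, -0.2, 36.3], "spin": -0.001}, {"dp": [0.7, -0.3, 36.4], "spin": -0.001}]
--
13705 [517.624  186.9782] [616.0811 355.915 ] ((567.1192626953125, 270.9877624511719), (168.67604064941406, 96.78898620605469), 88.99789428710938)
pix range [234.  95.] [332. 254.]
(-47, 83) [230.  98.]
(47, 83) [327.  98.]
(-47, -83) [238. 254.]
(47, -83) [321. 254.]
(0, -12) [279. 194.]
[] [([0.5662, 0.2622, 0.1925], 0.79)]
```

Emit:
{"fn": "arm_command", "kwargs": {"plan": [{"dp": [2,1.5,25],"spin": 0},{"dp": [0,0,35],"spin": 0},{"dp": [0,0,35],"spin": 0},{"dp": [0,0,30],"spin": 0},{"dp": [0,0,20],"spin": 0}]}}

```text
clock: 36.8
position: [0.5655, 0.2577, 0.0421]
ee_rot: [0.708, 0.706, -0.001, -0.0]
ft_force: [0.4, 0.6, -0.6]
grip_width: 0.202
grasp_force: 39.3
```

Emit:
{"fn": "arm_command", "kwargs": {"plan": [{"dp": [0,0,12],"spin": 0},{"dp": [0,0,8],"spin": 0},{"dp": [0,0,5],"spin": 0},{"dp": [0,0,0],"spin": 0},{"dp": [0,0,0],"spin": 0}]}}

```text
clock: 37.3
position: [0.5666, 0.2593, 0.0201]
ee_rot: [0.708, 0.706, 0.001, 0.0]
ft_force: [-0.6, 0.3, -0.2]
grip_width: 0.203
grasp_force: 39.3
```

```bash
python3 plan.py 2 .566 .2585 .0125 89.8
```

```text
at [0.5666 0.2593 0.0201] 89.8 t 37.3 j7 -0.89 w 0.203 F [-0.6  0.3 -0.2]
[{"dp": [-0.4, -0.3, 3.8], "spin": 0.0}, {"dp": [-0.4, -0.3, 3.8], "spin": 0.0}]
--
```

Emit:
{"fn": "arm_command", "kwargs": {"plan": [{"dp": [0,0,4],"spin": 0},{"dp": [0,0,2],"spin": 0},{"dp": [0,0,1],"spin": 0},{"dp": [0,0,0],"spin": 0}]}}

```text
clock: 37.7
position: [0.5662, 0.2591, 0.0126]
ee_rot: [0.708, 0.706, -0.0, 0.0]
ft_force: [-1.3, -1.1, 3.6]
grip_width: 0.207
grasp_force: 39.6
```

```bash
python3 plan.py
```

```text
at [0.5662 0.2591 0.0126] 89.8 t 37.7 j7 -0.89 w 0.207 F [-1.3 -1.1  3.6]
```

Contact with the bay floor at the expected height, so I'll release, rise and back off.

Emit:
{"fn": "arm_command", "kwargs": {"plan": [{"dp": [0,0,0],"spin": 0},{"dp": [0,0,0],"spin": 0},{"dp": [0,0,0],"spin": 0},{"dp": [0,0,0],"spin": 0}], "grip": 0.1}}

```text
clock: 38.1
position: [0.5661, 0.2591, 0.0122]
ee_rot: [0.708, 0.706, -0.0, 0.0]
ft_force: [-0.4, 0.0, 0.4]
grip_width: 0.455
grasp_force: 0.0
```

Emit:
{"fn": "arm_command", "kwargs": {"plan": [{"dp": [0,0,-15],"spin": 0},{"dp": [0,0,-40],"spin": 0},{"dp": [0,0,-50],"spin": 0},{"dp": [0,0,-50],"spin": 0},{"dp": [0,0,-30],"spin": 0}]}}

```text
clock: 38.6
position: [0.5666, 0.2602, 0.2027]
ee_rot: [0.708, 0.706, 0.002, 0.001]
ft_force: [1.2, 0.3, -0.3]
grip_width: 0.45
grasp_force: 0.0
```

Emit:
{"fn": "arm_command", "kwargs": {"plan": [{"dp": [-20,-30,0],"spin": 0},{"dp": [-35,-30,0],"spin": 0},{"dp": [-35,-30,0],"spin": 0},{"dp": [-35,-30,0],"spin": 0},{"dp": [-20,-20,0],"spin": 0}]}}

```text
clock: 39.1
position: [0.4239, 0.1125, 0.1971]
ee_rot: [0.709, 0.705, -0.001, 0.001]
ft_force: [0.2, 0.3, 1.0]
grip_width: 0.45
grasp_force: 0.0
```

Emit:
{"fn": "arm_command", "kwargs": {"plan": [{"dp": [0,0,0],"spin": 0},{"dp": [0,0,0],"spin": 0},{"dp": [0,0,0],"spin": 0}]}}

```text
clock: 39.4
position: [0.4263, 0.1156, 0.1979]
ee_rot: [0.708, 0.707, 0.001, 0.0]
ft_force: [0.3, 0.1, -0.7]
grip_width: 0.453
grasp_force: 0.0
```

```bash
python3 plan.py
python3 - <<'E'
from axis import *
T0=cv2.imread('pics/top0.png');t=viewer.camera('top');ct=cam('top');cv2.imwrite('pics/tend.png',t)
w=viewer.camera('wrist');c=cam('wrist');cv2.imwrite('pics/wend.png',w)
def go(n,*a):
    print(n,end=' ')
    try: return axis(*a)
    except Exception as e: print('none',e)
go('red top',t,ct,(0,150,90),(6,255,255),(270,150,340,210),.115)
go('or top',t,ct,(7,150,90),(18,255,255),(260,150,300,210),.087)
go('handle top',t,ct,(7,150,90),(18,255,255),(355,150,440,215),.0155)
go('spanner top',t,ct,(0,0,165),(180,50,255),(362,160,440,192),.022)
go('red w',w,c,(0,150,60),(6,255,255),(0,0,560,420),.115)
go('or w',w,c,(7,150,60),(18,255,255),(0,0,560,420),.087)
for n,im,cc in(('top',t,ct),('wrist',w,c)):
    for th in('hose_union','spanner','driver','red_bottle','orange_bottle','bench_timer','glass_beaker'):
        print(n,th,[(np.round(r['position'],3),round(r['score'],2)) for r in finder.find_in(n,th)[:3]])
E
```

```text
at [0.4263 0.1156 0.1979] 89.9 t 39.4 j7 -0.35 w 0.453 F [ 0.3  0.1 -0.7]
red top 65 px [313.8615 169.7692] mean [ 0.5977 -0.0287] yaw -33.727844791679786 ext -0.023368250455512617 0.02259108259243067 rect [593.7 -28.   45.1  29.4  47.6]
or top 106 px [282.6038 172.    ] mean [0.5959 0.0529] yaw 1.602782203553076 ext -0.014656197368320068 0.015154459272799795 rect [595.9  53.2  27.2  29.7   0.6]
handle top 174 px [386.7241 193.8563] mean [ 0.5485 -0.2454] yaw -2.5025697750519025 ext -0.04066186427807401 0.0392890877085275 rect [ 548.6 -246.1   80.    18.3   87.3]
spanner top 258 px [399.3372 175.8062] mean [ 0.5996 -0.28  ] yaw -2.658369263011777 ext -0.07603005376706337 0.08618712412767322 rect [ 597.5 -274.8  161.8   23.3   89.4]
red w 724 px [464.326  343.7555] mean [ 0.5954 -0.0017] yaw 48.57162865873475 ext -0.03246666256021167 0.030416682964907765 rect [596.9  -1.4  16.5  62.9  49.4]
or w 1139 px [459.1001 271.5953] mean [0.5954 0.0572] yaw 57.85050367462875 ext -0.022202529408086695 0.02212287802292807 rect [595.   56.4  32.2  44.1  63.4]
top hose_union []
top spanner [(array([ 0.596, -0.281,  0.02 ]), 0.85)]
top driver [(array([ 0.544, -0.256,  0.022]), 0.68)]
top red_bottle [(array([ 0.358, -0.055,  0.11 ]), 0.92), (array([ 0.588, -0.018,  0.118]), 0.66), (array([ 0.599, -0.284,  0.024]), 0.44)]
top orange_bottle [(array([0.594, 0.055, 0.085]), 0.55)]
top bench_timer [(array([0.424, 0.464, 0.021]), 0.95)]
top glass_beaker [(array([0.549, 0.468, 0.034]), 0.62)]
wrist hose_union [(array([0.563, 0.259, 0.02 ]), 0.72)]
wrist spanner [(array([ 0.602, -0.204,  0.024]), 0.8), (array([0.565, 0.249, 0.002]), 0.19)]
wrist driver [(array([0.567, 0.25 , 0.001]), 0.25)]
wrist red_bottle [(array([ 0.372, -0.048,  0.071]), 0.61), (array([ 0.592, -0.005,  0.076]), 0.57)]
wrist orange_bottle [(array([0.593, 0.06 , 0.08 ]), 0.87)]
wrist bench_timer [(array([ 0.588, -0.004,  0.078]), 0.71)]
wrist glass_beaker []
```

All items measure in place, and the timer, beaker and green bottle have not moved. Handing in.

```bash
python3 -c "
from workcell import manip
print(manip.hand_in())"
```

```text
the job is handed in; nothing more can be done
None
```

I handed the job in at about 40 s of the 128 s; no verdict came back. By my last camera measurements, both bottles stand in their wells, both tools lie in their cut-outs, the union is on its bay's floor, and the timer and beaker are unmoved.

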